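# Mix the spice tins and load the numbered rack

## Task

Take the mug off the mixer and stand it upright on the cork coaster. Then, in the order of the pocket numbers (one to four studs on the ledge), take the spice tin that belongs to each pocket - 1 low round, 2 tall round, 3 low square, 4 tall square - press it upright onto the middle of the sprung mixer pad until the pad is fully down, hold it down for a good second, and stand it fully home and upright in its own pocket before starting on the next tin; a pocket whose tin is missing today stays empty. Leave the glass bowl and the cast aluminium tin where they are, and finish with the pad up and everything let go.

Things in the scene. Friction and masses are not known exactly. Their poses are not given: they have to be found in the camera images.
- mug: turquoise ceramic mug, 62 mm outside diameter, 85 mm tall, wall 4 mm, about 0.22 kg, loop handle at its +y side; origin: centre of its underside, z up. At the start it stands upright on the mixer pad.
- coaster: round cork coaster, 110 mm diameter, 8 mm thick, fixed to the counter; origin: centre of its underside. The mixer and the coaster stand at opposite sides of the work area; which is left and which is right varies.
- pad_rest (a point): centre of the top face of the mixer's sprung pad when it is up, 52 mm above the counter. The mixer is a fixed round white base of 120 mm diameter and 36 mm height; on it sits a flat black round pad of 92 mm diameter. A container set down on the pad does not sink it.
- mixer_pad (a joint): how far the sprung mixer pad is pressed straight down, m: 0 up, 0.012 fully down (hard stop). It starts to move at 6 N and is fully down at 12 N; it springs back when let go.
- rack: fixed dark tray, 118 x 362 x 8 mm, on which the four pocket blocks stand fixed side by side along its y, 88 mm apart, in an order that varies; origin: centre of the row of pockets, on the counter.
- tin1: low round closed spice tin of bare metal, 60 mm diameter, 70 mm tall, straight sides, weighted foot (15 mm), 0.15 to 0.31 kg; origin: centre of its underside, z up. Stands upright on the counter at the start, or is absent (one of the four tins may be). Belongs in pocket 1.
- tin2: tall round closed spice tin of bare metal, 60 mm diameter, 110 mm tall, straight sides, weighted foot (15 mm), 0.15 to 0.31 kg; origin: centre of its underside, z up. Stands upright on the counter at the start, or is absent (one of the four tins may be). Belongs in pocket 2.
- tin3: low square closed spice tin of bare metal, 56 x 56 mm, 70 mm tall, sides along its x and y, straight sides, weighted foot (15 mm), 0.15 to 0.31 kg; origin: centre of its underside, z up. Stands upright on the counter at the start, or is absent (one of the four tins may be). Belongs in pocket 3.
- tin4: tall square closed spice tin of bare metal, 56 x 56 mm, 110 mm tall, sides along its x and y, straight sides, weighted foot (15 mm), 0.15 to 0.31 kg; origin: centre of its underside, z up. Stands upright on the counter at the start, or is absent (one of the four tins may be). Belongs in pocket 4.
- pocket1: rack pocket number 1: light wooden block with a square open-topped pocket and 1 dark stud on its ledge on the +x side (away from the robot). Origin: under the pocket's centre on the block's underside (8 mm above the counter), z up. Inside 70 x 70 mm, sides along x and y, walls 6 mm; floor 10 mm, rim 40 mm, ledge 28 mm above the origin; studs 5 mm high, ledge 30 mm deep.
- pocket2: rack pocket number 2: light wooden block with a square open-topped pocket and 2 dark studs on its ledge on the +x side (away from the robot). Origin: under the pocket's centre on the block's underside (8 mm above the counter), z up. Inside 70 x 70 mm, sides along x and y, walls 6 mm; floor 10 mm, rim 40 mm, ledge 28 mm above the origin; studs 5 mm high, ledge 30 mm deep.
- pocket3: rack pocket number 3: light wooden block with a square open-topped pocket and 3 dark studs on its ledge on the +x side (away from the robot). Origin: under the pocket's centre on the block's underside (8 mm above the counter), z up. Inside 70 x 70 mm, sides along x and y, walls 6 mm; floor 10 mm, rim 40 mm, ledge 28 mm above the origin; studs 5 mm high, ledge 30 mm deep.
- pocket4: rack pocket number 4: light wooden block with a square open-topped pocket and 4 dark studs on its ledge on the +x side (away from the robot). Origin: under the pocket's centre on the block's underside (8 mm above the counter), z up. Inside 70 x 70 mm, sides along x and y, walls 6 mm; floor 10 mm, rim 40 mm, ledge 28 mm above the origin; studs 5 mm high, ledge 30 mm deep.
- prep_bowl: round glass prep bowl, 124 mm across, 50 mm tall; bystander; origin: centre of its underside.
- cast_tin: closed round tin of cast aluminium, 114 mm across, 93 mm tall with its knob; bystander; origin: centre of its underside.
Mind the look-alikes: they are no part of the job. There is more than one size of the coaster; the job needs the middle-sized.

How it is judged:
On the way, in this order (a step that is already met when the one before it is completed fails the run):
1. the mug stands upright on the cork coaster, let go (horizontal distance between mug and coaster below 0.028 m and z of mug in the frame of coaster between 0.004 and 0.014 m and angle between mug's own z axis and vertical below 0.1 rad and contact force between the fingers and mug below 0.2 N), for 0.3 s.
2. the low round tin is pressed upright onto the mixer pad, which is fully down (10.5 of 12 mm or more) for 0.8 s (z of tin1 in the frame of pad_rest below -0.0105 m and horizontal distance between tin1 and pad_rest below 0.022 m and angle between tin1's own z axis and vertical below 0.15 rad and contact force between tin1 and mixer_pad above 3 N), for 0.8 s.
3. the low round tin stands upright on the floor of pocket 1, let go (horizontal distance between tin1 and pocket1 below 0.012 m and z of tin1 in the frame of pocket1 between 0.004 and 0.015 m and angle between tin1's own z axis and vertical below 0.1 rad and contact force between the fingers and tin1 below 0.2 N), for 0.3 s.
4. the tall round tin is pressed upright onto the mixer pad, which is fully down (10.5 of 12 mm or more) for 0.8 s (z of tin2 in the frame of pad_rest below -0.0105 m and horizontal distance between tin2 and pad_rest below 0.022 m and angle between tin2's own z axis and vertical below 0.15 rad and contact force between tin2 and mixer_pad above 3 N), for 0.8 s.
5. the tall round tin stands upright on the floor of pocket 2, let go (horizontal distance between tin2 and pocket2 below 0.012 m and z of tin2 in the frame of pocket2 between 0.004 and 0.015 m and angle between tin2's own z axis and vertical below 0.1 rad and contact force between the fingers and tin2 below 0.2 N), for 0.3 s.
6. the low square tin is pressed upright onto the mixer pad, which is fully down (10.5 of 12 mm or more) for 0.8 s (z of tin3 in the frame of pad_rest below -0.0105 m and horizontal distance between tin3 and pad_rest below 0.022 m and angle between tin3's own z axis and vertical below 0.15 rad and contact force between tin3 and mixer_pad above 3 N), for 0.8 s.
7. the low square tin stands upright on the floor of pocket 3, let go (horizontal distance between tin3 and pocket3 below 0.012 m and z of tin3 in the frame of pocket3 between 0.004 and 0.015 m and angle between tin3's own z axis and vertical below 0.1 rad and contact force between the fingers and tin3 below 0.2 N), for 0.3 s.
8. the tall square tin is pressed upright onto the mixer pad, which is fully down (10.5 of 12 mm or more) for 0.8 s (z of tin4 in the frame of pad_rest below -0.0105 m and horizontal distance between tin4 and pad_rest below 0.022 m and angle between tin4's own z axis and vertical below 0.15 rad and contact force between tin4 and mixer_pad above 3 N), for 0.8 s.
9. the tall square tin stands upright on the floor of pocket 4, let go (horizontal distance between tin4 and pocket4 below 0.012 m and z of tin4 in the frame of pocket4 between 0.004 and 0.015 m and angle between tin4's own z axis and vertical below 0.1 rad and contact force between the fingers and tin4 below 0.2 N), for 0.3 s.
At the end, for the whole second after the job is handed in: The mug stands upright (within 0.1 rad) on the coaster, its centre within 28 mm of the coaster's; every tin present stands upright (within 0.1 rad) on the floor of its own pocket (within 12 mm of its centre, sunk to within 5 mm of the floor); the pad is up (within 3 mm); all are let go and at rest (all of step 1 and all of step 3 and all of step 5 and all of step 7 and all of step 9 and linear speed of each of mug, tin1, tin2, tin3, tin4 below 0.02 m/s and value of joint mixer_pad below 0.003 m); the robot touches nothing.
It fails at once if the glass prep bowl is shoved more than 40 mm or tipped over (distance of prep_bowl from where it was at the start of the episode above 0.04 m or angle between prep_bowl's own z axis and vertical above 0.4 rad).
It fails at once if the cast aluminium tin is shoved more than 40 mm or tipped over (distance of cast_tin from where it was at the start of the episode above 0.04 m or angle between cast_tin's own z axis and vertical above 0.4 rad).
Of tin1, tin2, tin3, tin4 only 3 to 4 are there at a start; the rules pass over those that are not, and their reading is None.
At some moment in a run one of tin1, tin2, tin3, tin4 may be knocked a few centimetres aside while the robot is not near it.
It also fails if it takes over 210 s, if anything falls off the work surface, if the arm or the gripper's body presses on something with over 40 N, if the wrist force passes 120 N, or if a joint passes its speed limit or range.

## Robot

A 7-joint arm with a two-finger parallel gripper is mounted at the origin on the work surface. World frame = base frame: x ahead of the robot, y to its left, z up, the work surface at z = 0. Lengths are in m, angles in rad, forces in N, time in s.
With the tool pointing down it reaches from about 0.425 to 0.925 m from the base axis. Payload 6.8 kg.
Tool frame: the origin (TCP) lies between the finger pads; the fingertips stand 8 mm ahead of it and the grasp point (between the pads) lies 11 mm behind it; y points along the fingers, z is the direction in which the jaws open and shut, and the axes are right-handed (so a half turn about y gives the same grasp; the last joint's range is limited). The gripper opens to 85 mm and grips with 20 to 120 N. Pads are 22 mm wide; open, the fingers measure 114 mm over their backs; the gripper's body (76 mm by 85 mm) begins 54 mm behind the grasp point. The pads swing forward as they close: fully open they stand 13 mm farther back than shut.
Start: joints at [-1.312, 0.477, 0.022, 1.555, -0.011, 1.109, -0.083], TCP at [0.242, 0.63, 0.207] pointing down, gripper open.
Joint ranges: [-2.96, 2.96], [-0.34, 2.1], [-1.41, 1.46], [0.24, 2.44], [-1.37, 4.51], [0.17, 1.92], [-2.96, 2.96]. Speed limits (rad/s): [2.39, 2.39, 3.14, 3.14, 3.14, 3.14, 3.14].

## Interface

Orientations are given as a unit quaternion [x, y, z, w].
In Python, from rig import monitor, capture, robot gives the robot as it stands. The module is installed in compiled form; this text tells all that it offers.
- The arm moves only by the tool servo_tool, never from a script. Its argument "series" is one flat list of numbers, 7 for each row, row after row: the closure, from 0 (fully open) to 1 (shut), then the shift along the world's x, y, z normalised to -1 to 1, where 1 is 0.05 m, then the turn, a rotation vector about the world's x, y, z normalised to -1 to 1, where 1 is 8 degrees. In form: [gripper, tx, ty, tz, wx, wy, wz, gripper, tx, ty, tz, wx, wy, wz, ...]. A call has 1 to 20 rows; each row shifts and turns the commanded pose from where the row before left it; what a row does not reach is not made up. A row lasts 1/8 s, in which the tool goes at most 62.5 mm and 10.7 degrees, less where a joint would pass 70% of its speed; a pose out of reach is approached as far as the arm can. A call with a number of a shift or a turn outside -1 to 1 is refused whole. A call with a gripper value outside its range is refused whole. The fingers move at their own pace and stop on an object; "grip_force" is the grip in N (left out, the last holds). Time passes only in rows, so rows that do not move let the fingers close. It gives the time, the measured TCP pose, the force and the opening at its end, in the units of the state.
- monitor.get_obs(): the state, without advancing time (a new reading comes with each control period).
- capture(name): name is "side" or "top" or "wrist"; returns a dict with "pixels" (480x640x3 uint8, red, green, blue), "fx", "fy", "cx", "cy" (pixels), "k1" (the pictures are not rectified: a ray, as slopes to the right and down, at radius r is drawn at 1 + k1 r^2 times it, then the intrinsics apply), "cam_to_world" (4x4, takes a point from camera to world coordinates); the wrist camera has in their place "mount" (4x4, takes a point from camera to tool coordinates, whose origin is the TCP and whose axes are the tool frame's). Camera axes: x right, y down, z forward; pixel columns grow to the right and rows downward; lengths in m; the calibration is good to about 2 mm. A picture is of the moment at which its call begins: read the wrist's pose just before it. There is no depth.
- robot.close_job(): hands the job in, once; it reports no verdict.
The state is a dict: "time": time; "qpos": joint angles; "qd": joint speeds; "tau": joint torques, N m; "eef_pos": TCP position; "tcp_rot": TCP orientation; "ft_force": force on the tool from outside, world axes, zero at the start; "wrist_torque": the same for the moment, N m; "opening": finger opening in m.
Only numpy, scipy, OpenCV 4.12 (cv2) and the standard library are available. Lean on these libraries where they do the work, as an engineer would, in place of code of your own. Each camera call takes 0.05 s, during which the arm holds its last target.

## Working session

There is one attempt and no reset: what is moved stays moved. The work goes in short steps, Python scripts to look and compute and a tool call to move; the robot and the scene stay as the last step left them, time stands still between calls to the robot, and variables do not carry over. Pictures are saved under pics/ and viewed, and the job is handed in when it is done.

Besides the shell and the picture viewer there is one more tool, called as name(argument=value, ...) on one line, values as JSON. servo_tool: Moves the arm, as the interface text tells. Scaled input: -1 to 1 covers 0.05 m each way for a shift and 8 degrees each way for a turn. Its arguments: {"type":"object","properties":{"series":{"type":"array"},"grip_force":{"type":"number"}},"required":["series"]}

```bash
mkdir -p pics; cat > h.py <<'E'
from rig import monitor, capture, robot
import numpy as np, cv2
from scipy.spatial.transform import Rotation as R
def snap(n,f):
    o=monitor.get_obs(); c=capture(n); cv2.imwrite('pics/'+f,c['pixels'][:,:,::-1])
    if n=='wrist':
        T=np.eye(4);T[:3,:3]=R.from_quat(o['tcp_rot']).as_matrix();T[:3,3]=o['eef_pos'];c['cam_to_world']=T@c['mount']
    return c
def ray(c,u,v):
    K=np.array([[c['fx'],0,c['cx']],[0,c['fy'],c['cy']],[0,0,1.]])
    p=cv2.undistortPoints(np.array([[[u,v]]],float),K,np.array([c['k1'],0,0,0.]))[0,0]
    T=np.array(c['cam_to_world']); d=T[:3,:3]@np.array([p[0],p[1],1]); return T[:3,3],d
def onz(c,u,v,z):
    o,d=ray(c,u,v); return o+d*(z-o[2])/d[2]
E
cat > s.py <<'E'
from h import *
import pickle
o=monitor.get_obs(); print({k:np.round(v,3) for k,v in o.items()})
for n in ['side','top','wrist']:
    c=snap(n,n+'0.png'); pickle.dump(c,open(n+'0.pkl','wb'))
    print(n,[round(float(c[k]),4) for k in('fx','fy','cx','cy','k1')]); print(np.round(c['cam_to_world'],3))
E
python3 s.py
```

```text
{'time': np.float64(0.0), 'qpos': array([-1.312,  0.478,  0.022,  1.556, -0.011,  1.109, -0.083]), 'qd': array([-0.002, -0.001, -0.001, -0.   , -0.   ,  0.   , -0.001]), 'tau': array([-0.0000e+00, -5.9644e+01,  1.6080e+00, -2.8120e+01,  1.2000e-02,
        9.0000e-03,  0.0000e+00]), 'eef_pos': array([0.242, 0.629, 0.206]), 'tcp_rot': array([ 0.696, -0.129,  0.129, -0.695]), 'ft_force': array([ 0.523, -0.618,  0.133]), 'wrist_torque': array([-0.01 ,  0.027,  0.024]), 'opening': np.float64(0.086)}
side [556.1215, 556.1215, 317.103, 242.0474, -0.0818]
[[ 8.370e-01 -4.080e-01  3.650e-01 -3.500e-02]
 [-5.470e-01 -6.240e-01  5.570e-01 -7.550e-01]
 [ 1.000e-03 -6.660e-01 -7.460e-01  1.165e+00]
 [ 0.000e+00  0.000e+00  0.000e+00  1.000e+00]]
top [477.0919, 477.0919, 309.4065, 235.7989, -0.0862]
[[ 0.027 -0.99   0.137  0.338]
 [-1.    -0.028 -0.007  0.056]
 [ 0.011 -0.137 -0.991  1.053]
 [ 0.     0.     0.     1.   ]]
wrist [355.5395, 355.5395, 311.9783, 235.1293, 0.0216]
[[ 0.359  0.899  0.25   0.178]
 [ 0.933 -0.346 -0.098  0.655]
 [-0.001  0.268 -0.963  0.372]
 [ 0.     0.     0.     1.   ]]
```

View pics/top0.png

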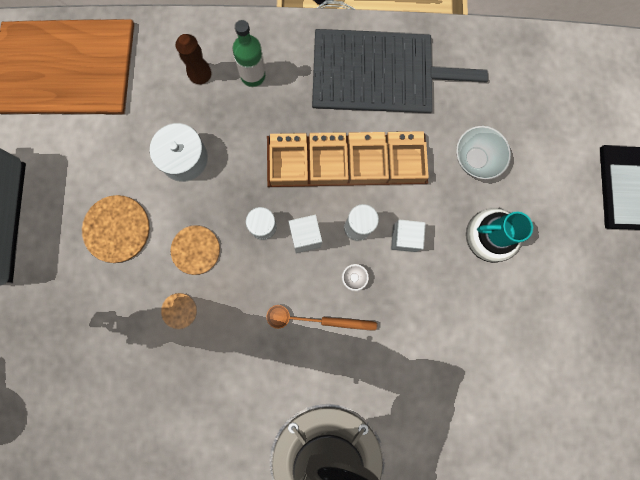

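View pics/side0.png

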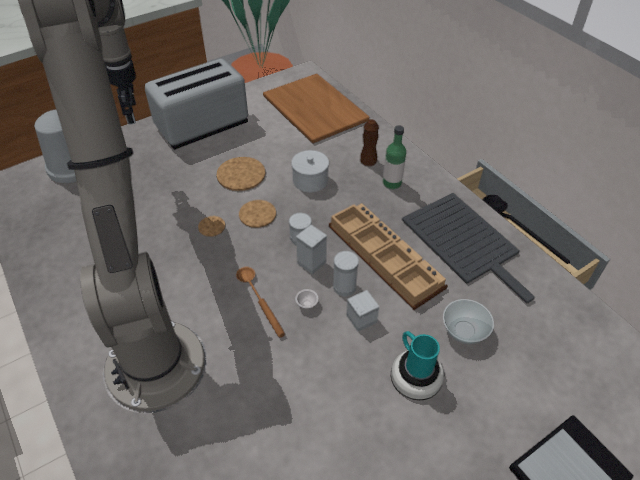

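View pics/wrist0.png

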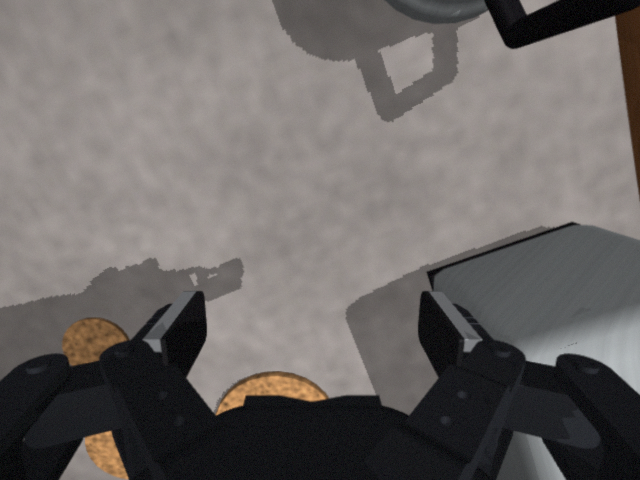

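Top view: cork discs at (116,228) large, (195,250) middle and (180,310) small, so I choose the middle one. Round tins are at (260,222) and (363,222), square ones at (305,232) and (410,235). Mug and mixer are at (500,232). Now close crops to check.

```bash
python3 - <<'E'
import cv2,numpy as np
a=cv2.imread('pics/top0.png');b=cv2.imread('pics/side0.png')
A=cv2.resize(a[120:280,230:550],None,fx=2.5,fy=2.5,interpolation=cv2.INTER_CUBIC)
cv2.imwrite('pics/ct.png',A)
cv2.imwrite('pics/cs.png',cv2.resize(b[190:400,200:480],None,fx=2.8,fy=2.8,interpolation=cv2.INTER_CUBIC))
E
```

```text
(no output)
```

View pics/ct.png

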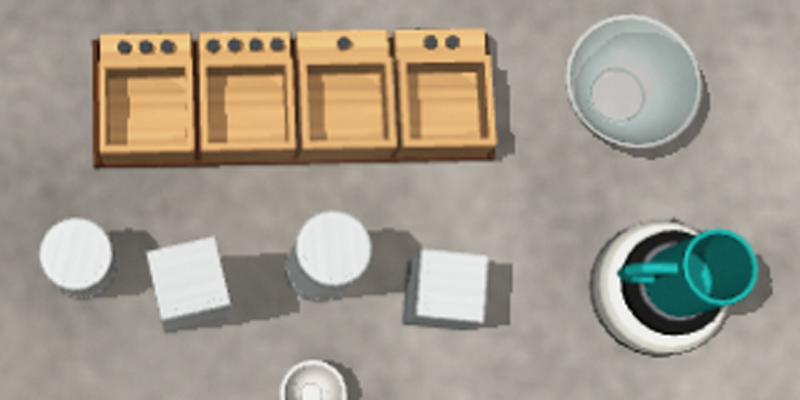

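View pics/cs.png

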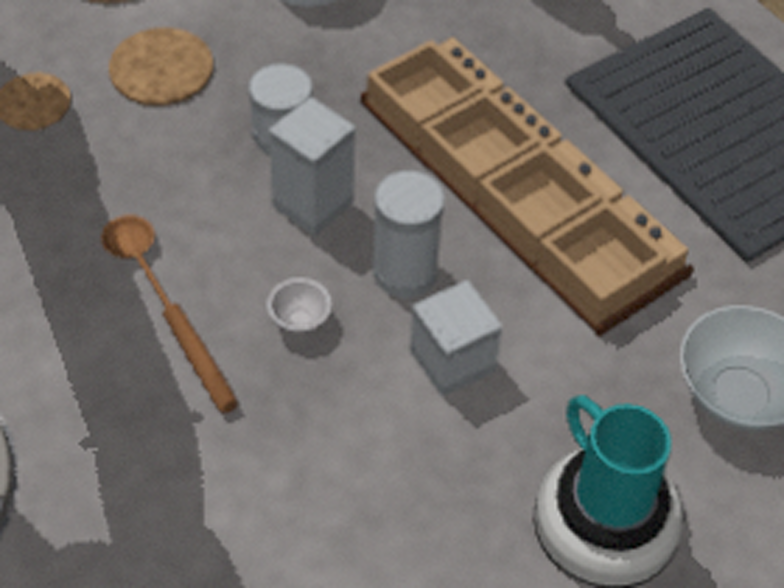

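```bash
cat > m.py <<'E'
from h import *
import pickle
c=pickle.load(open('top0.pkl','rb')); im=c['pixels']; hsv=cv2.cvtColor(im,cv2.COLOR_RGB2HSV)
K=np.array([[c['fx'],0,c['cx']],[0,c['fy'],c['cy']],[0,0,1.]])
def topc(win,z,mask):
    x0,y0,x1,y1=win; m=np.zeros_like(mask); m[y0:y1,x0:x1]=mask[y0:y1,x0:x1]
    cs,_=cv2.findContours(m,cv2.RETR_EXTERNAL,cv2.CHAIN_APPROX_NONE); k=max(cs,key=cv2.contourArea)
    P=np.array([onz(c,*p[0],z)[:2] for p in k]); return P,cv2.contourArea(k)
g=((hsv[...,2]>200)&(hsv[...,1]<40)).astype(np.uint8)*255
for n,w,z in [('t1',(240,200,280,245),.07),('t4',(285,210,327,255),.11),('t2',(343,200,383,245),.11),('t3',(390,212,430,255),.07)]:
    P,a=topc(w,z,g); (cx,cy),(W,H),an=cv2.minAreaRect(P.astype(np.float32)); (ex,ey),ax,_=cv2.fitEllipse(P.astype(np.float32))
    print(n,np.round([cx,cy,W,H,an],4),'ell',np.round([ex,ey,*ax],4))
cork=((hsv[...,0]>5)&(hsv[...,0]<22)&(hsv[...,1]>90)&(hsv[...,2]>80)).astype(np.uint8)*255
for n,w in [('L',(75,185,155,270)),('M',(165,215,225,280)),('S',(155,285,205,335))]:
    P,a=topc(w,.008,cork); (ex,ey),ax,_=cv2.fitEllipse(P.astype(np.float32)); print(n,np.round([ex,ey,*ax],4))
P,a=topc((262,125,435,192),.048,cork); print('rack',np.round(cv2.minAreaRect(P.astype(np.float32))[0],4),np.round(cv2.minAreaRect(P.astype(np.float32))[1:][0],4),cv2.minAreaRect(P.astype(np.float32))[2])
wb=((hsv[...,2]>170)&(hsv[...,1]<35)).astype(np.uint8)*255
P,a=topc((462,200,530,270),.03,wb); (x,y),r=cv2.minEnclosingCircle(P.astype(np.float32)); print('base',x,y,r)
tq=((hsv[...,0]>80)&(hsv[...,0]<100)&(hsv[...,1]>120)).astype(np.uint8)*255
print('tq',cv2.boundingRect(cv2.findNonZero(tq)))
E
python3 m.py
python3 - <<'E'
import cv2
a=cv2.imread('pics/top0.png')
cv2.imwrite('pics/cm.png',cv2.resize(a[195:275,450:550],None,fx=7,fy=7,interpolation=cv2.INTER_CUBIC))
cv2.imwrite('pics/cr.png',cv2.resize(a[120:200,260:440],None,fx=4.4,fy=4.4,interpolation=cv2.INTER_CUBIC))
E
```

```text
t1 [0.5023 0.1541 0.0551 0.0566 1.6227] ell [0.5023 0.1537 0.0566 0.057 ]
t4 [ 0.4786  0.059   0.0553  0.0552 15.2859] ell [0.4788 0.0588 0.0625 0.063 ]
t2 [ 0.5058 -0.0575  0.0573  0.0565  0.863 ] ell [ 0.5063 -0.0572  0.0572  0.0574]
t3 [ 4.84700e-01 -1.62600e-01  5.49000e-02  5.59000e-02  8.58555e+01] ell [ 0.4847 -0.1627  0.0624  0.064 ]
L [0.487  0.4844 0.151  0.1523]
M [0.4446 0.3009 0.1073 0.1078]
S [0.3106 0.3296 0.0745 0.075 ]
rack [ 0.6503 -0.0293] [0.1203 0.3516] 2.972397565841675
base 0.4699470102787018 -0.3686359226703644 0.08388974517583847
tq (20, 188, 513, 59)
```

View pics/cm.png

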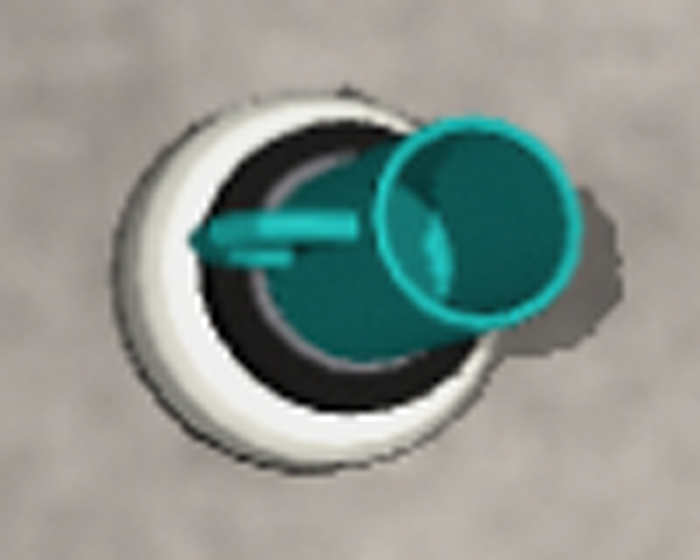

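View pics/cr.png

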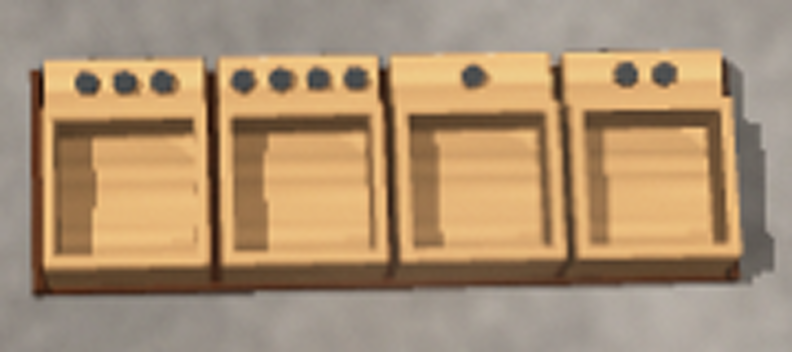

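```bash
cat > m2.py <<'E'
from h import *
import pickle
c=pickle.load(open('top0.pkl','rb')); s=pickle.load(open('side0.pkl','rb'))
cr={3:[(52,122),(195,120),(196,245),(54,255)],4:[(232,118),(371,116),(376,247),(234,250)],1:[(408,115),(548,113),(556,241),(414,247)],2:[(584,113),(718,110),(728,241),(590,244)]}
for k in (3,4,1,2):
    P=np.array([onz(c,260+u/4.4,120+v/4.4,.048)[:2] for u,v in cr[k]]); print(k,np.round(P.mean(0),4),np.round([np.degrees(np.arctan2(*(P[0]-P[1]))),np.linalg.norm(P[0]-P[1]),np.linalg.norm(P[1]-P[2])],4))
# stud tops z=.041
for n,(u,v) in {'3mid':(124,81),'4a':(281,79),'4b':(318,79),'1':(473,75),'2a':(626,73),'2b':(663,73)}.items(): print(n,np.round(onz(c,260+u/4.4,120+v/4.4,.041)[:2],4))
# pad dark contour
hsv=cv2.cvtColor(c['pixels'],cv2.COLOR_RGB2HSV)
E=[(203,255),(212,305),(235,350),(270,385),(310,405),(350,412),(400,405),(440,385),(470,350),(225,185),(260,150),(300,130),(340,121),(380,125)]
P=np.array([onz(c,450+u/7,195+v/7,.052)[:2] for u,v in E]); A=np.c_[2*P,np.ones(len(P))]; x=np.linalg.lstsq(A,(P**2).sum(1),rcond=None)[0]; print('pad',np.round(x[:2],4),np.sqrt(x[2]+x[0]**2+x[1]**2))
print('mug rim',np.round(onz(c,450+478/7,195+221/7,.137),4),'side',np.round(onz(s,200+629/2.8,190+440/2.8,.137),4))
print('handle',np.round([onz(c,450+205/7,195+242/7,.095)[:2],onz(c,450+355/7,195+225/7,.12)[:2]],4))
# side tins tops
for n,(u,v),z in [('t1',(281,87),.07),('t4',(313,130),.11),('t2',(409,198),.11),('t3',(457,315),.07)]: print(n,np.round(onz(s,200+u/2.8,190+v/2.8,z)[:2],4))
print('coaster side',onz(s,200+161/2.8,190+64/2.8,.008)[:2])
o=monitor.get_obs(); print(np.round(R.from_quat(o['tcp_rot']).as_matrix(),3))
E
python3 m2.py
```

```text
3 [0.6377 0.0993] [-2.4953  0.0711  0.0641]
4 [0.6418 0.0108] [-2.684   0.0693  0.0673]
1 [ 0.6466 -0.0778] [-2.8422  0.0702  0.066 ]
2 [ 0.6506 -0.1647] [-3.4837  0.0679  0.0678]
3mid [0.6939 0.1016]
4a [0.6974 0.0227]
4b [0.698  0.0041]
1 [ 0.7028 -0.0741]
2a [ 0.7067 -0.1518]
2b [ 0.7074 -0.1707]
pad [ 0.4941 -0.362 ] 0.04547662662653512
mug rim [ 0.495  -0.3649  0.137 ] side [ 0.4961 -0.3636  0.137 ]
handle [[ 0.4934 -0.3006]
 [ 0.4956 -0.3358]]
t1 [0.5051 0.1529]
t4 [0.4809 0.0572]
t2 [ 0.5078 -0.0574]
t3 [ 0.4875 -0.1609]
coaster side [0.44816293 0.3013793 ]
[[ 0.934 -0.     0.359]
 [-0.359 -0.001  0.934]
 [ 0.    -1.    -0.001]]
```

Both views agree. Going to the mug with the jaws along x, since the handle is on the +y side.

servo_tool(series=[0,0.8,-0.98,0.1,0,0,-0.431,0,0.8,-0.98,0.1,0,0,-0.431,0,0.8,-0.98,0.1,0,0,-0.431,0,0.8,-0.98,0.1,0,0,-0.431,0,0.8,-0.98,0.1,0,0,-0.431,0,0.8,-0.98,0.1,0,0,-0.431,0,0.8,-0.98,0,0,0,-0.431,0,0.8,-0.98,0,0,0,-0.431,0,0,-1,0,0,0,-0.431,0,0,-1,0,0,0,-0.431,0,0,-1,0,0,0,-0.431,0,0,-1,0,0,0,-0.431,0,0,-1,0,0,0,-0.431,0,0,-1,0,0,0,-0.431,0,-0.2,-1,0,0,0,-0.431,0,-0.2,-1,0,0,0,-0.431,0,-0.2,-1,0,0,0,-0.431,0,-0.2,-1,0,0,0,-0.431,0,-0.2,-1,0,0,0,-0.431,0,-0.2,-1,0,0,0,-0.431], grip_force=40)

```text
time: 2.65
eef_pos: [0.4971, -0.3576, 0.2366]
tcp_rot: [-0.5, 0.5, -0.5, 0.5]
ft_force: [0.7, 0.3, 0.0]
opening: 0.0851
```

```bash
cat > p.py <<'E'
from h import *
import sys
o=monitor.get_obs(); M=R.from_quat(o['tcp_rot']).as_matrix()
print('t',round(float(o['time']),2),'pos',np.round(o['eef_pos'],4),'jaw',np.round(M[:,2],3),'yaw',round(float(np.degrees(np.arctan2(M[1,2],M[0,2]))),2),'down',np.round(M[:,1],3),'F',np.round(o['ft_force'],2),'op',round(float(o['opening']),4))
E
python3 p.py; python3 -c "
from h import *
snap('wrist','w1.png')"
```

```text
t 2.65 pos [ 0.4971 -0.3576  0.2366] jaw [ 1.    -0.001  0.   ] yaw -0.06 down [ 0.  0. -1.] F [0.72 0.27 0.02] op 0.0851
```

View pics/w1.png

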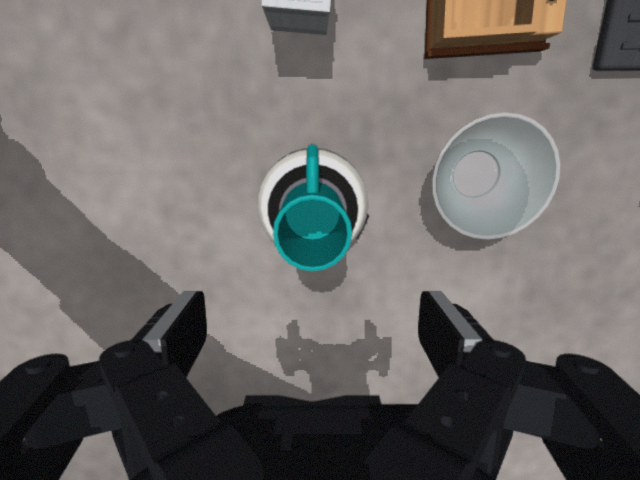

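Wrist view: the mug rim is centred near (313,233) with the handle pointing up (+y). I'll measure it and the settled position.

```bash
python3 -c "
from h import *
c=snap('wrist','w2.png'); im=c['pixels'];hsv=cv2.cvtColor(im,cv2.COLOR_RGB2HSV)
m=((hsv[...,0]>80)&(hsv[...,0]<100)&(hsv[...,1]>120)).astype(np.uint8)
x,y,w,h=cv2.boundingRect(cv2.findNonZero(m)); print(x,y,w,h)
cols=m[215:271].sum(0); 
print('rim',onz(c,x+w/2,y+h-w/2,.137))
"; python3 p.py
```

```text
0 134 639 346
rim [ 0.49903454 -0.31462753  0.137     ]
t 2.75 pos [ 0.4939 -0.3629  0.237 ] jaw [ 1.    -0.01  -0.001] yaw -0.56 down [-0.001 -0.004 -1.   ] F [-0.63 -0.61  0.45] op 0.0856
```

servo_tool(series=[0,0,0,0,0,0,0,0,0,0,0,0,0,0])

```text
time: 3.0
eef_pos: [0.4983, -0.3545, 0.2364]
tcp_rot: [-0.501, 0.5, -0.499, 0.501]
ft_force: [0.7, 0.6, 0.6]
opening: 0.0853
```

```bash
python3 p.py; python3 -c "
from h import *
c=snap('wrist','w3.png'); im=c['pixels'];hsv=cv2.cvtColor(im,cv2.COLOR_RGB2HSV)
m=((hsv[...,0]>80)&(hsv[...,0]<100)&(hsv[...,1]>120)&(hsv[...,2]>60)).astype(np.uint8)
m[:, :200]=0; m[300:]=0
x,y,w,h=cv2.boundingRect(cv2.findNonZero(m)); print(x,y,w,h)
print('rim',onz(c,x+w/2,y+h-w/2,.137))
"
```

```text
t 3.0 pos [ 0.4983 -0.3545  0.2364] jaw [ 1.     0.003 -0.   ] yaw 0.18 down [-0.     0.001 -1.   ] F [0.71 0.59 0.57] op 0.0853
272 149 78 126
rim [ 0.49722706 -0.3601229   0.137     ]
```

servo_tool(series=[0,0,0,0,0,0,0,0,0,0,0,0,0,0,0,0,0,0,0,0,0,0,0,0,0,0,0,0])

```text
time: 3.55
eef_pos: [0.4975, -0.3563, 0.2368]
tcp_rot: [-0.5, 0.5, -0.5, 0.5]
ft_force: [-0.4, -0.8, 0.1]
opening: 0.0854
```

```bash
python3 p.py; python3 -c "
from h import *
c=snap('wrist','w3.png'); im=c['pixels'];hsv=cv2.cvtColor(im,cv2.COLOR_RGB2HSV)
m=((hsv[...,0]>80)&(hsv[...,0]<100)&(hsv[...,1]>120)&(hsv[...,2]>60)).astype(np.uint8)
m[:, :200]=0; m[300:]=0
x,y,w,h=cv2.boundingRect(cv2.findNonZero(m)); print(x,y,w,h)
print('rim',onz(c,x+w/2,y+h-w/2,.137))
"; python3 p.py
```

```text
t 3.55 pos [ 0.4975 -0.3563  0.2368] jaw [1. 0. 0.] yaw 0.02 down [ 0.  0. -1.] F [-0.36 -0.77  0.06] op 0.0854
273 146 79 127
rim [ 0.49758374 -0.36007485  0.137     ]
t 3.6 pos [ 0.4975 -0.3563  0.2368] jaw [ 1.  0. -0.] yaw 0.02 down [-0. -0. -1.] F [0.39 0.09 0.23] op 0.0855
```

servo_tool(series=[0,-0.02,-0.12,-0.5,0,0,0,0,0,0,-0.8,0,0,0,0,0,0,-0.8,0,0,0,0,0,0,-0.5,0,0,0,0,0,0,-0.26,0,0,0,0,0,0,0,0,0,0,1,0,0,0,0,0,0,1,0,0,0,0,0,0,1,0,0,0,0,0,0,1,0,0,0,0,0,0])

```text
time: 4.85
eef_pos: [0.4972, -0.3629, 0.0946]
tcp_rot: [0.5, -0.499, 0.501, -0.5]
ft_force: [0.2, -2.2, 3.4]
opening: 0.0591
```

```bash
python3 p.py; python3 -c "
from h import *
c=snap('wrist','w4.png')"
```

```text
t 4.85 pos [ 0.4972 -0.3629  0.0946] jaw [1.    0.    0.002] yaw 0.02 down [ 0.002 -0.001 -1.   ] F [ 0.16 -2.16  3.36] op 0.0591
```

View pics/w4.png

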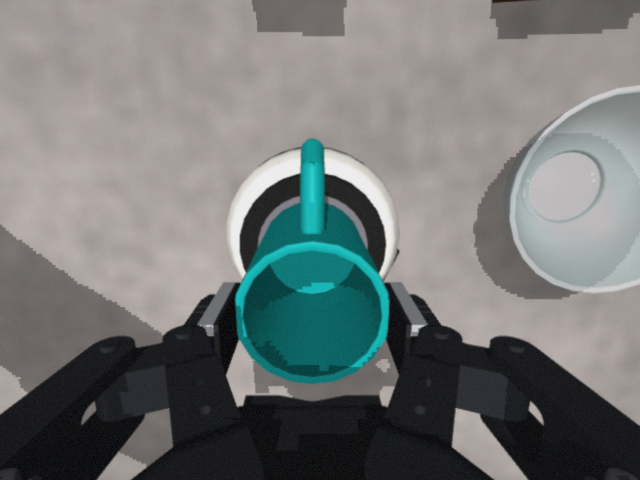

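Mug gripped (59 mm opening). Lift and carry it to the middle coaster.

servo_tool(series=[1,0,0,0.4,0,0,0,1,0,0,0.8,0,0,0,1,0,0.2,0.95,0,0,0,1,0,0.7,0,0,0,0,1,0,0.9,0,0,0,0,1,0,1,0,0,0,0,1,0,1,0,0,0,0,1,0,1,0,0,0,0,1,-0.1,1,0,0,0,0,1,-0.1,1,0,0,0,0,1,-0.1,1,0,0,0,0,1,-0.1,1,0,0,0,0,1,-0.1,1,0,0,0,0,1,-0.1,1,0,0,0,0,1,-0.2,1,0,0,0,0,1,-0.2,0.8,0,0,0,0,1,0,0.5,0,0,0,0,1,0,0.2,0,0,0,0,1,0,0,0,0,0,0,1,0,0,0,0,0,0])

```text
time: 7.4
eef_pos: [0.4472, 0.3007, 0.2012]
tcp_rot: [0.5, -0.5, 0.501, -0.499]
ft_force: [-0.3, -0.6, -2.5]
opening: 0.0592
```

```bash
python3 p.py; python3 -c "
from h import *
c=snap('wrist','w5.png');snap('top','t5.png')"; python3 p.py
```

```text
t 7.4 pos [0.4472 0.3007 0.2012] jaw [ 1.    -0.002 -0.   ] yaw -0.14 down [-0.    -0.001 -1.   ] F [-0.29 -0.59 -2.47] op 0.0592
t 7.5 pos [0.447  0.3011 0.2013] jaw [ 1.    -0.002 -0.   ] yaw -0.11 down [-0. -0. -1.] F [ 0.53  0.06 -2.63] op 0.0591
```

View pics/w5.png

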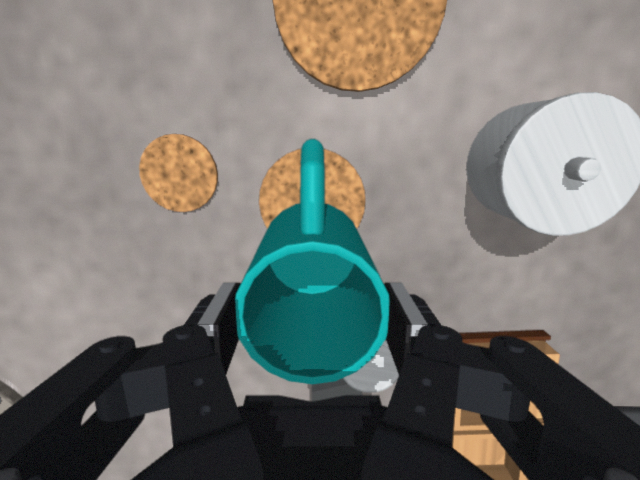

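View pics/t5.png

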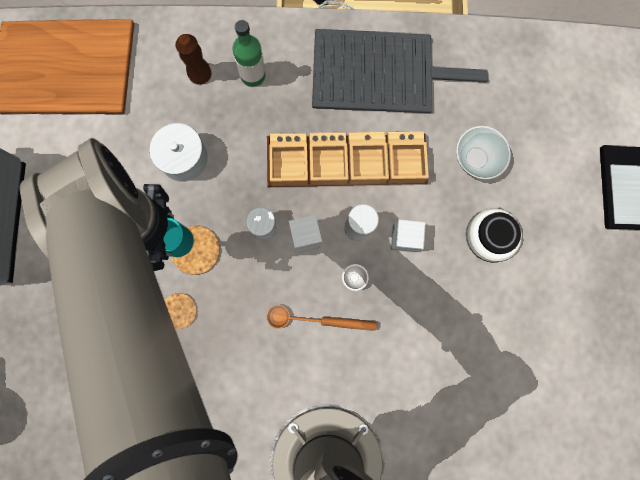

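The middle coaster is under the mug, as planned. Lower and release.

servo_tool(series=[1,0,0,-0.6,0,0,0,1,0,0,-0.9,0,0,0,1,0,0,-0.8,0,0,0,1,0,0,-0.4,0,0,0,1,0,0,-0.2,0,0,0,1,0,0,-0.1,0,0,0,1,0,0,-0.03,0,0,0,1,0,0,0,0,0,0])

```text
time: 8.5
eef_pos: [0.447, 0.3026, 0.0514]
tcp_rot: [-0.5, 0.5, -0.5, 0.5]
ft_force: [-3.6, -3.2, 6.3]
opening: 0.0591
```

```bash
python3 p.py; cat > pad.py <<'E'
from h import *
c=capture('top'); hsv=cv2.cvtColor(c['pixels'],cv2.COLOR_RGB2HSV)
m=(hsv[...,2]<70).astype(np.uint8); w=np.zeros_like(m); w[205:265,470:530]=m[205:265,470:530]
k=max(cv2.findContours(w,cv2.RETR_EXTERNAL,cv2.CHAIN_APPROX_NONE)[0],key=cv2.contourArea)
P=np.array([onz(c,*p[0],.052)[:2] for p in k],np.float32); print('pad',cv2.fitEllipse(P))
E
python3 pad.py
```

```text
t 8.5 pos [0.447  0.3026 0.0514] jaw [ 1. -0.  0.] yaw -0.01 down [ 0.     0.001 -1.   ] F [-3.61 -3.18  6.28] op 0.0591
pad ((0.4947545528411865, -0.360927939414978), (0.08769293129444122, 0.09215161949396133), 16.85179901123047)
```

The mug touches the coaster (force reading up to +6 N). Open and rise straight up.

servo_tool(series=[0,0,0,0,0,0,0,0,0,0,0,0,0,0,0,0,0,0,0,0,0,0,0,0,0,0,0,0,0,0,0,0.3,0,0,0,0,0,0,0.9,0,0,0,0,0,0,1,0,0,0,0,0,0,0.8,0,0,0,0,0,0,0,0,0,0])

```text
time: 9.68
eef_pos: [0.4486, 0.304, 0.2041]
tcp_rot: [-0.497, 0.5, -0.5, 0.503]
ft_force: [-0.3, 0.1, 0.1]
opening: 0.0852
```

```bash
python3 p.py; python3 -c "
from h import *
c=snap('wrist','w6.png')
im=c['pixels'];hsv=cv2.cvtColor(im,cv2.COLOR_RGB2HSV)"; python3 p.py
```

```text
t 9.68 pos [0.4486 0.304  0.2041] jaw [1.    0.    0.005] yaw 0.0 down [ 0.005  0.006 -1.   ] F [-0.26  0.14  0.15] op 0.0852
t 9.72 pos [0.4474 0.3033 0.2019] jaw [1.    0.    0.003] yaw 0.01 down [ 0.003  0.003 -1.   ] F [-0.9   0.72 -1.49] op 0.0854
```

View pics/w6.png

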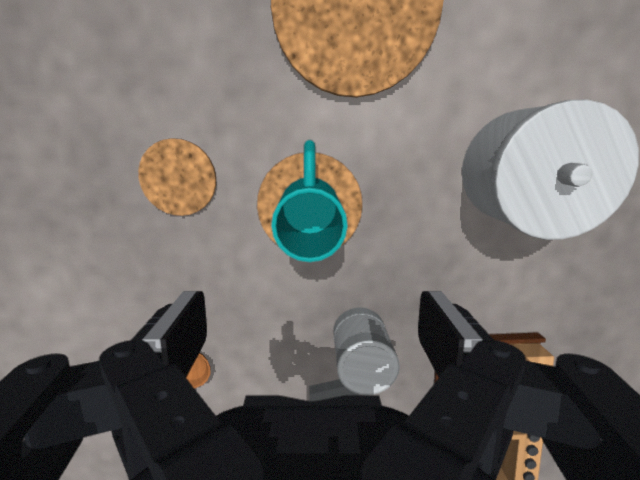

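Mug stands upright on the middle coaster (rim near (310,225)). I re-check the tins in the top view before taking tin 1.

```bash
cat > tins.py <<'E'
from h import *
import sys
f=sys.argv[1]
c=snap('top','t'+f+'.png');s=snap('side','s'+f+'.png')
a=c['pixels'][:,:,::-1];b=s['pixels'][:,:,::-1]
A=cv2.resize(a[120:290,230:530],(800,453),interpolation=cv2.INTER_CUBIC);cv2.imwrite('pics/ct'+f+'.png',A)
hsv=cv2.cvtColor(c['pixels'],cv2.COLOR_RGB2HSV);h0=None
import pickle
c0=pickle.load(open('top0.pkl','rb'))['pixels'];s0=pickle.load(open('side0.pkl','rb'))['pixels']
g=((hsv[...,2]>200)&(hsv[...,1]<40)).astype(np.uint8)
k=cv2.findContours(g[195:262,235:440],cv2.RETR_EXTERNAL,cv2.CHAIN_APPROX_NONE)[0]
for q in k:
    if cv2.contourArea(q)>250:
        q=q+np.array([235,195]);
        for z in (.07,.11):
            P=np.array([onz(c,*p[0],z)[:2] for p in q],np.float32); r=cv2.minAreaRect(P); print(z,np.round([*r[0],*r[1],r[2]],4))
E
python3 tins.py 7
```

```text
0.07 [ 4.85100e-01 -1.63100e-01  5.70000e-02  5.71000e-02  8.58551e+01]
0.11 [ 4.79100e-01 -1.54200e-01  5.46000e-02  5.47000e-02  8.58551e+01]
0.07 [ 0.5178 -0.0663  0.061   0.0507 44.0368]
0.11 [ 0.5105 -0.0613  0.0586  0.0486 44.0368]
```

View pics/ct7.png

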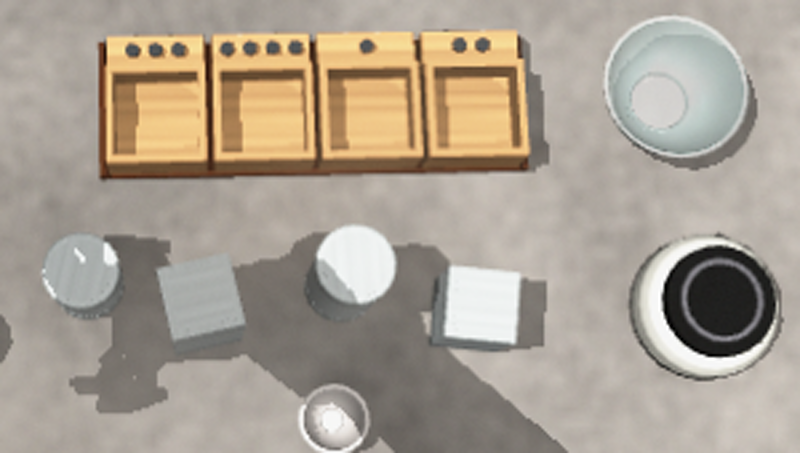

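Nothing has moved. Position over tin 1.

servo_tool(series=[0,0.28,-0.7,-0.5,0,0,0,0,0.28,-0.8,-0.3,0,0,0,0,0.28,-0.8,0,0,0,0,0,0.28,-0.7,0,0,0,0,0,0,0,0,0,0,0,0,0,0,0,0,0,0])

```text
time: 10.58
eef_pos: [0.5017, 0.153, 0.1589]
tcp_rot: [0.501, -0.5, 0.5, -0.5]
ft_force: [0.3, -1.0, -1.2]
opening: 0.0853
```

```bash
python3 -c "
from h import *
c=snap('wrist','w7.png')"; python3 p.py
```

```text
t 10.62 pos [0.5017 0.1536 0.159 ] jaw [ 1.     0.002 -0.002] yaw 0.1 down [-0.002 -0.    -1.   ] F [-0.37  1.51  0.86] op 0.0854
```

View pics/w7.png

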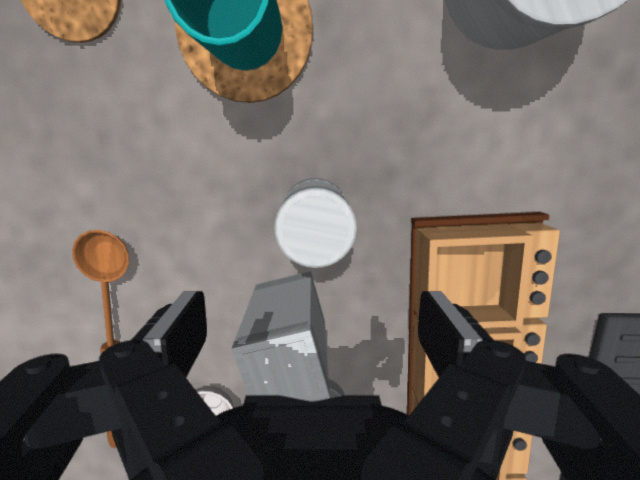

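```bash
python3 -c "
from h import *
c=snap('wrist','w8.png')
print(onz(c,316,228,.07))
for u,v in [(438,242),(524,241),(526,316),(437,312)]: print(np.round(onz(c,u,v,.048),4))
"; python3 p.py
```

```text
[0.5041825  0.15694608 0.07      ]
[0.6032 0.1397 0.048 ]
[0.6718 0.1407 0.048 ]
[0.6839 0.0739 0.048 ]
[0.6082 0.0772 0.048 ]
t 10.68 pos [0.5017 0.1539 0.1592] jaw [ 1.     0.002 -0.001] yaw 0.14 down [-0.001 -0.    -1.   ] F [ 0.08  0.11 -0.73] op 0.0854
```

servo_tool(series=[0,0.04,0.02,-0.5,0,0,0,0,0,0,-0.8,0,0,0,0,0,0,-0.6,0,0,0,0,0,0,-0.3,0,0,0,0,0,0,-0.08,0,0,0,0,0,0,0,0,0,0,1,0,0,0,0,0,0,1,0,0,0,0,0,0,1,0,0,0,0,0,0,1,0,0,0,0,0,0], grip_force=60)

```text
time: 11.92
eef_pos: [0.505, 0.1539, 0.0463]
tcp_rot: [-0.5, 0.5, -0.5, 0.5]
ft_force: [-0.6, -0.7, 5.5]
opening: 0.0125
```

```bash
python3 p.py
```

```text
t 11.93 pos [0.505  0.1539 0.0463] jaw [1.    0.    0.001] yaw 0.02 down [ 0.001  0.001 -1.   ] F [-0.58 -0.72  5.47] op 0.0125
```

The fingers closed to 12 mm, so the grasp failed. I'll look before moving.

```bash
python3 -c "
from h import *
c=snap('wrist','w9.png');snap('side','s9.png')"; python3 p.py
```

```text
t 12.03 pos [0.5048 0.1538 0.0461] jaw [1. 0. 0.] yaw 0.02 down [ 0.  0. -1.] F [-0.15 -0.61  5.3 ] op 0.0003
```

View pics/w9.png

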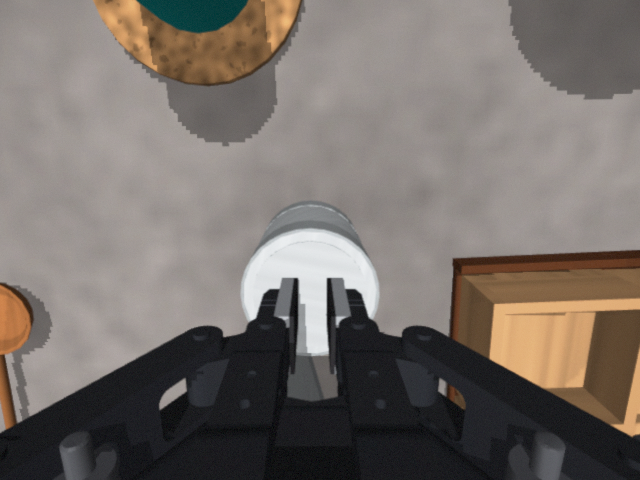

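View pics/s9.png

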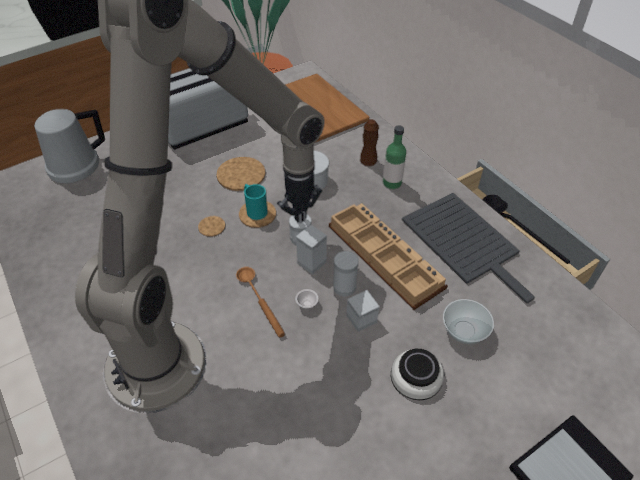

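```bash
python3 -c "
from h import *
c=snap('wrist','w10.png')
print('cam',np.round(c['cam_to_world'][:3,3],3))
for n,u,v in [('lidtop',310,229),('lidbot',310,355),('lidL',242,292),('lidR',378,292),('tipL',287,280),('tipR',337,280)]:
  for z in (.04,.055,.07): print(n,z,np.round(onz(c,u,v,z)[:2],4))
"
python3 - <<'E'
import cv2
a=cv2.imread('pics/s9.png')
cv2.imwrite('pics/cs9.png',cv2.resize(a[140:300,230:390],None,fx=4.5,fy=3.7,interpolation=cv2.INTER_CUBIC))
E
```

```text
cam [0.504 0.222 0.212]
lidtop 0.04 [0.5034 0.1779]
lidtop 0.055 [0.5035 0.1818]
lidtop 0.07 [0.5036 0.1857]
lidbot 0.04 [0.5033 0.1061]
lidbot 0.055 [0.5034 0.1163]
lidbot 0.07 [0.5035 0.1265]
lidL 0.04 [0.4677 0.1439]
lidL 0.055 [0.4709 0.1507]
lidL 0.07 [0.4741 0.1576]
lidR 0.04 [0.539  0.1438]
lidR 0.055 [0.5359 0.1507]
lidR 0.07 [0.5329 0.1575]
tipL 0.04 [0.4914 0.1506]
tipL 0.055 [0.4925 0.1569]
tipL 0.07 [0.4937 0.1631]
tipR 0.04 [0.5174 0.1506]
tipR 0.055 [0.5162 0.1568]
tipR 0.07 [0.5151 0.1631]
```

View pics/cs9.png

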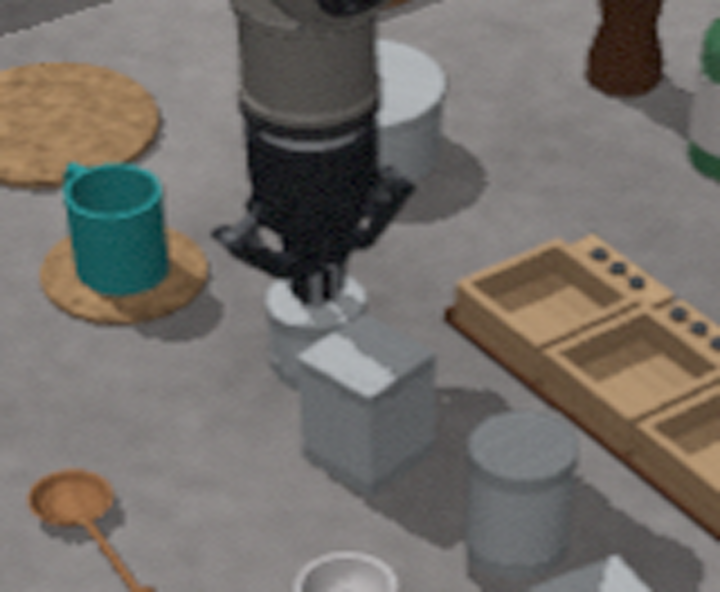

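```bash
python3 - <<'E'
import cv2
a=cv2.imread('pics/w10.png')
cv2.imwrite('pics/cw10.png',cv2.resize(a[190:420,180:450],None,fx=2.6,fy=2.6,interpolation=cv2.INTER_CUBIC))
E
python3 p.py
```

```text
t 12.07 pos [0.5048 0.1538 0.0461] jaw [1.    0.    0.001] yaw 0.02 down [ 0.001  0.    -1.   ] F [-1.39 -0.67  3.33] op -0.0005
```

View pics/cw10.png

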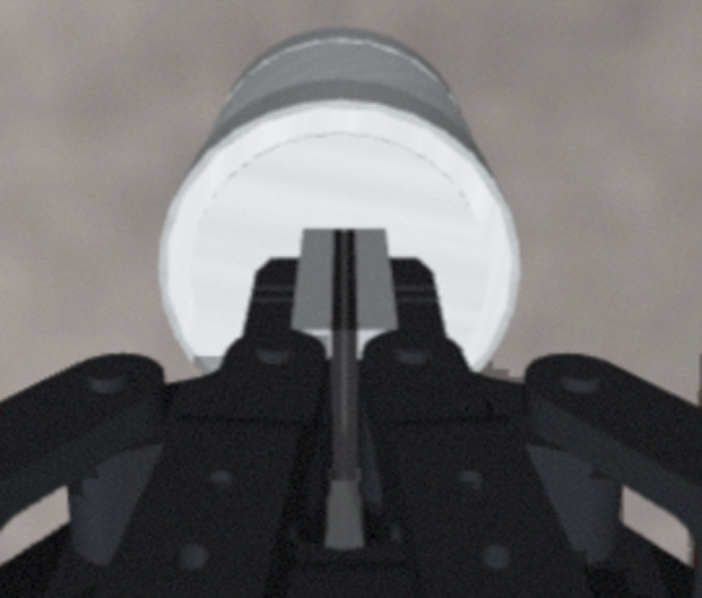

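```bash
python3 -c "
from h import *
c=capture('wrist'); M=np.array(c['mount']); print(np.round(M,3))
for uL,uR,v,op in [(204,420,292,.0854),(204,420,350,.0854),(236,392,282,.0592)]:
  d=355.54*op/(uR-uL); p=np.array([((uL+uR)/2-311.98)/355.54*d,(v-235.13)/355.54*d,d,1]); print(op,np.round(M@p,4))
"
python3 - <<'E'
import cv2
a=cv2.imread('pics/w7.png')
cv2.imwrite('pics/cw7.png',cv2.resize(a[260:480,100:520],None,fx=1.9,fy=1.9,interpolation=cv2.INTER_CUBIC))
E
```

```text
[[ 0.001  0.963  0.268 -0.069]
 [-0.    -0.268  0.963 -0.166]
 [ 1.    -0.001 -0.    -0.   ]
 [ 0.     0.     0.     1.   ]]
0.0854 [-9.40e-03 -3.62e-02 -4.00e-04  1.00e+00]
0.0854 [ 1.27e-02 -4.24e-02 -4.00e-04  1.00e+00]
0.0592 [-1.54e-02 -4.04e-02  4.00e-04  1.00e+00]
```

View pics/cw7.png

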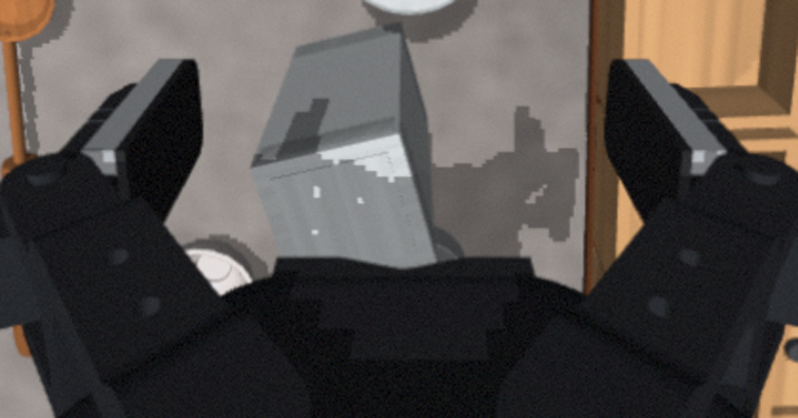

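The fingers closed above the lid. The wrist picture puts the tips (u 297–329, v 278) on the lid at z≈0.07 while the TCP reads 0.046, so in practice the tips sit about 25–35 mm behind where I assumed. The tin itself is undisturbed: lid centre (0.5036, 0.156), 59 mm across at z=0.07. I'll go up, open, check, and grasp lower.

servo_tool(series=[1,0,0,0.3,0,0,0,0.5,0,0,0.8,0,0,0,0,0,0,0.4,0,0,0,0,0,0,0,0,0,0,0,0,0,0,0,0,0,0,0,0,0,0,0,0])

```text
time: 12.88
eef_pos: [0.5038, 0.1535, 0.1199]
tcp_rot: [0.501, -0.5, 0.5, -0.5]
ft_force: [0.6, -0.5, -1.1]
opening: 0.0853
```

```bash
python3 -c "
from h import *
c=snap('wrist','w11.png')
hsv=cv2.cvtColor(c['pixels'],cv2.COLOR_RGB2HSV)
g=((hsv[...,2]>195)&(hsv[...,1]<40)).astype(np.uint8); g[:, :230]=0; g[:,400:]=0; g[330:]=0
k=max(cv2.findContours(g,cv2.RETR_EXTERNAL,cv2.CHAIN_APPROX_NONE)[0],key=cv2.contourArea)
P=np.array([onz(c,*p[0],.07)[:2] for p in k],np.float32); print(cv2.fitEllipse(P))
"; python3 p.py
```

```text
((0.5035011768341064, 0.1561015546321869), (0.05756355822086334, 0.057643432170152664), 89.89022064208984)
t 12.93 pos [0.5039 0.1534 0.1199] jaw [ 1.     0.    -0.002] yaw 0.02 down [-0.002 -0.001 -1.   ] F [1.23 0.9  0.25] op 0.086
```

View pics/w11.png

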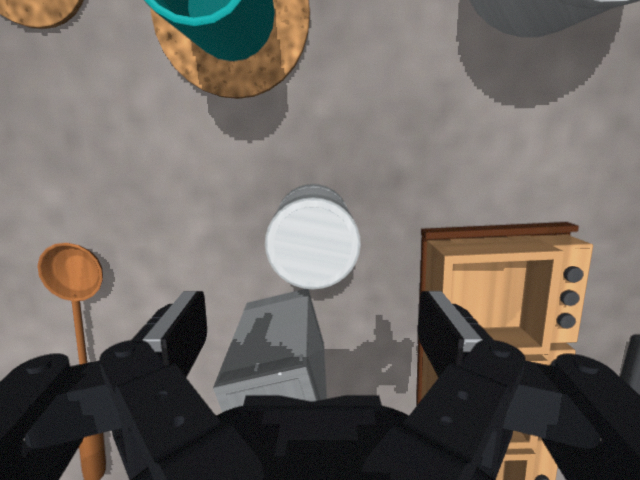

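servo_tool(series=[0,0,0.02,-0.5,0,0,0,0,0,0,-0.8,0,0,0,0,0,0,-0.5,0,0,0,0,0,0,-0.3,0,0,0,0,0,0,-0.1,0,0,0,0,0,0,0,0,0,0])

```text
time: 13.68
eef_pos: [0.5048, 0.1547, 0.011]
tcp_rot: [-0.5, 0.5, -0.5, 0.5]
ft_force: [-0.9, -0.2, -0.0]
opening: 0.0853
```

```bash
python3 -c "
from h import *
c=snap('wrist','w12.png')"; python3 p.py
```

```text
t 13.72 pos [0.5051 0.1548 0.0113] jaw [1.    0.    0.001] yaw 0.02 down [ 0.001  0.    -1.   ] F [ 0.22 -0.01  0.75] op 0.0854
```

View pics/w12.png

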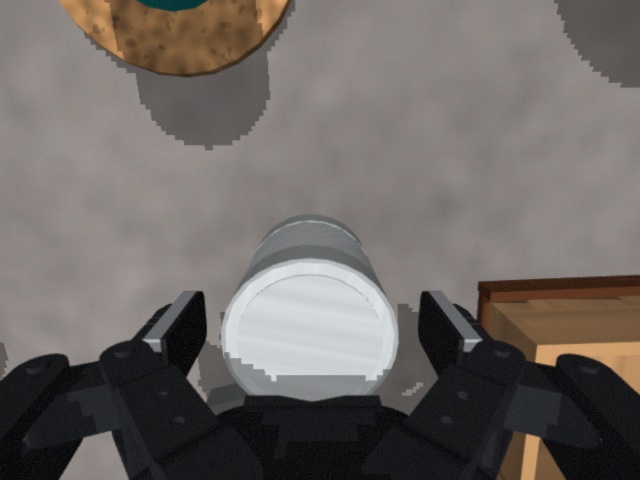

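No contact, and the tin is between the pads. Close.

servo_tool(series=[1,0,0,0,0,0,0,1,0,0,0,0,0,0,1,0,0,0,0,0,0,1,0,0,0,0,0,0], grip_force=70)

```text
time: 14.22
eef_pos: [0.5052, 0.155, 0.0119]
tcp_rot: [-0.5, 0.5, -0.5, 0.501]
ft_force: [-1.0, -0.7, 6.9]
opening: 0.0585
```

```bash
python3 -c "
from h import *
c=snap('wrist','w13.png')"; python3 p.py
```

```text
t 14.28 pos [0.5052 0.1551 0.0119] jaw [1.    0.    0.001] yaw 0.02 down [ 0.001  0.001 -1.   ] F [-1.36 -0.21  6.74] op 0.0584
```

View pics/w13.png

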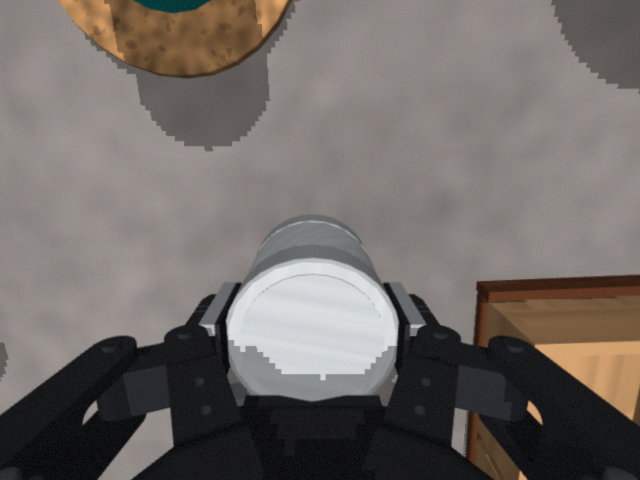

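Gripped (58.5 mm opening). Carry tin 1 to the mixer.

servo_tool(series=[1,0,0,0.4,0,0,0,1,0,0,0.9,0,0,0,1,0,0,1,0,0,0,1,0,-0.3,0.66,0,0,0,1,0,-0.7,0,0,0,0,1,0,-0.9,0,0,0,0,1,0,-1,0,0,0,0,1,0,-1,0,0,0,0,1,0,-1,0,0,0,0,1,0,-1,0,0,0,0,1,-0.05,-1,0,0,0,0,1,-0.05,-1,0,0,0,0,1,-0.05,-1,0,0,0,0,1,-0.05,-0.8,0,0,0,0,1,0,-0.5,0,0,0,0,1,0,-0.14,0,0,0,0,1,0,0,0,0,0,0,1,0,0,0,0,0,0,1,0,0,0,0,0,0])

```text
time: 16.65
eef_pos: [0.495, -0.3609, 0.1588]
tcp_rot: [-0.5, 0.5, -0.499, 0.501]
ft_force: [0.6, -0.5, -2.6]
opening: 0.0588
```

```bash
python3 p.py; python3 -c "
from h import *
c=snap('wrist','w14.png')"; python3 p.py; python3 pad.py
```

```text
t 16.65 pos [ 0.495  -0.3609  0.1588] jaw [1.    0.002 0.   ] yaw 0.12 down [ 0.     0.001 -1.   ] F [ 0.55 -0.54 -2.55] op 0.0588
t 16.7 pos [ 0.4949 -0.3612  0.1588] jaw [1.    0.002 0.   ] yaw 0.11 down [ 0.  0. -1.] F [ 0.64 -0.39 -2.23] op 0.0589
pad ((0.4951098561286926, -0.3595649003982544), (0.04757901653647423, 0.059980787336826324), 107.08028411865234)
```

View pics/w14.png

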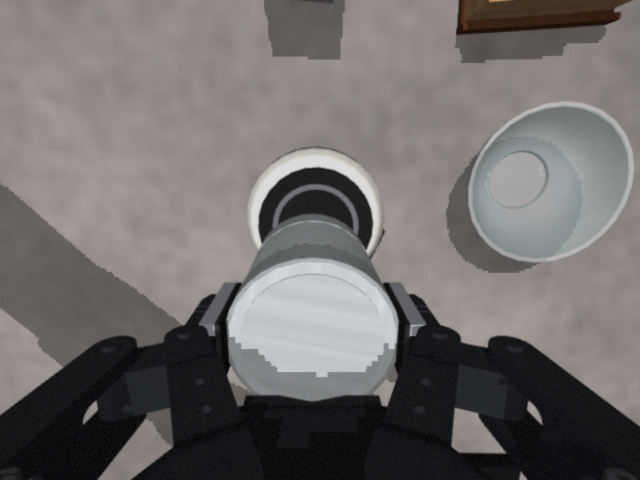

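servo_tool(series=[1,0,0,-0.5,0,0,0,1,0,0,-0.8,0,0,0,1,0,0,-0.4,0,0,0,1,0,0,-0.16,0,0,0,1,0,0,-0.1,0,0,0,1,0,0,-0.1,0,0,0,1,0,0,-0.06,0,0,0,1,0,0,-0.06,0,0,0,1,0,0,-0.04,0,0,0,1,0,0,0,0,0,0])

```text
time: 18.0
eef_pos: [0.495, -0.363, 0.0517]
tcp_rot: [-0.499, 0.5, -0.5, 0.501]
ft_force: [-8.9, 7.6, 27.8]
opening: 0.0587
```

```bash
python3 p.py
```

```text
t 18.0 pos [ 0.495  -0.363   0.0517] jaw [ 1.    -0.     0.002] yaw -0.0 down [ 0.002  0.001 -1.   ] F [-8.91  7.64 27.82] op 0.0587
```

Fully down (30 N against the hard stop). Hold, then lift clear.

servo_tool(series=[1,0,0,0,0,0,0,1,0,0,0,0,0,0,1,0,0,0,0,0,0,1,0,0,0,0,0,0,1,0,0,0,0,0,0,1,0,0,0,0,0,0,1,0,0,0,0,0,0,1,0,0,0,0,0,0,1,0,0,0,0,0,0,1,0,0,0,0,0,0])

```text
time: 19.25
eef_pos: [0.495, -0.363, 0.0518]
tcp_rot: [-0.499, 0.5, -0.501, 0.501]
ft_force: [-7.7, 7.2, 27.1]
opening: 0.0583
```

```bash
python3 p.py
```

```text
t 19.25 pos [ 0.495  -0.363   0.0518] jaw [ 1.    -0.     0.003] yaw -0.0 down [ 0.003  0.001 -1.   ] F [-7.7   7.18 27.11] op 0.0583
```

servo_tool(series=[1,0,0,0.2,0,0,0,1,0,0,0.5,0,0,0,1,0,0,0.8,0,0,0,1,0,0.1,0.6,0,0,0,1,0.2,0.5,0,0,0,0,1,0.4,0.8,0,0,0,0,1,0.4,0.8,0,0,0,0,1,0.4,0.8,0,0,0,0,1,0.4,0.8,0,0,0,0.1,1,0.4,0.8,0,0,0,0.15,1,0.4,0.6,0,0,0,0.1,1,0.4,0.4,0,0,0,0,1,0.02,0.1,0,0,0,0,1,0,0,0,0,0,0,1,0,0,0,0,0,0])

```text
time: 21.12
eef_pos: [0.6448, -0.079, 0.1531]
tcp_rot: [0.512, -0.488, 0.488, -0.512]
ft_force: [-0.8, 0.5, -1.8]
opening: 0.0584
```

```bash
python3 p.py; python3 -c "
from h import *
c=snap('wrist','w15.png');snap('top','t15.png')"; python3 p.py
```

```text
t 21.12 pos [ 0.6448 -0.079   0.1531] jaw [0.999 0.047 0.   ] yaw 2.7 down [ 0.    -0.001 -1.   ] F [-0.82  0.47 -1.83] op 0.0584
t 21.23 pos [ 0.645  -0.0787  0.153 ] jaw [0.999 0.047 0.   ] yaw 2.71 down [ 0. -0. -1.] F [ 0.83 -0.94 -1.66] op 0.0585
```

View pics/w15.png

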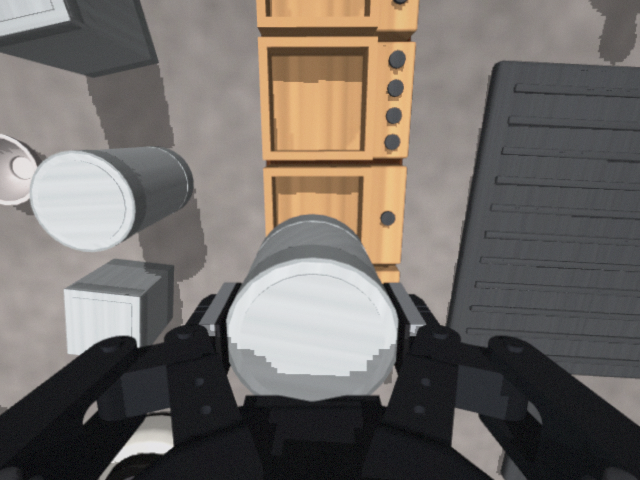

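View pics/t15.png

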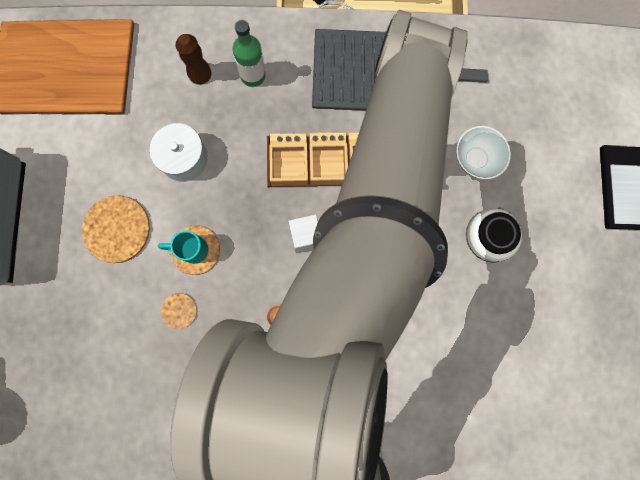

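Wrist view: pocket 4's inner rim spans about (268–367, 48–153). Pocket 1 (one stud at (387,218)) is under the tin. I refine from these.

```bash
python3 - <<'E'
import cv2
a=cv2.imread('pics/w15.png')
cv2.imwrite('pics/cw15.png',cv2.resize(a[20:290,230:430],None,fx=2.2*1.0,fy=2.2,interpolation=cv2.INTER_CUBIC))
E
```

```text
(no output)
```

View pics/cw15.png

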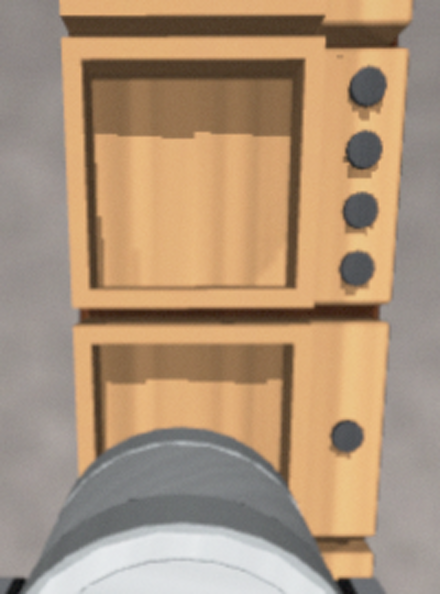

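```bash
python3 - <<'E'
from h import *
c=snap('wrist','w16.png'); o=monitor.get_obs(); print(np.round(o['eef_pos'],4))
f=lambda u,v,z:onz(c,230+u/2.2,20+v/2.2,z)[:2]
P=[f(82,59,.048),f(304,58,.048),f(298,287,.048),f(91,290,.048)]
print('p4 corners',np.round(P,4),'c',np.round(np.mean(P,0),4))
Q=[f(93,345,.048),f(293,344,.048)]; m=np.mean(Q,0); d=(np.array([-.049,.999])); print('p1 top edge',np.round(Q,4),'c',np.round(m-.035*d,4))
S=[f(367,86,.041),f(364,149,.041),f(360,210,.041),f(356,268,.041)]; print('studs4',np.round(np.mean(S,0),4)); print('stud1',np.round(f(347,435,.041),4))
E
```

```text
[ 0.6451 -0.0784  0.153 ]
p4 corners [[ 0.6083  0.047 ]
 [ 0.6773  0.0505]
 [ 0.6816 -0.0185]
 [ 0.612  -0.0227]] c [0.6448 0.0141]
p1 top edge [[ 0.613  -0.041 ]
 [ 0.6815 -0.0375]] c [ 0.649  -0.0742]
studs4 [0.7006 0.0167]
stud1 [ 0.7049 -0.07  ]
```

servo_tool(series=[1,0.1,0.05,-0.3,0,0,0,1,0,0,-0.7,0,0,0,1,0,0,-0.5,0,0,0,1,0,0,-0.2,0,0,0,1,0,0,-0.1,0,0,0,1,0,0,-0.1,0,0,0,1,0,0,-0.1,0,0,0,1,0,0,0,0,0,0])

```text
time: 22.28
eef_pos: [0.6505, -0.0747, 0.0528]
tcp_rot: [-0.512, 0.488, -0.488, 0.512]
ft_force: [-0.9, 0.3, -2.6]
opening: 0.0587
```

```bash
python3 p.py; python3 -c "
from h import *
c=snap('wrist','w17.png')"
```

```text
t 22.27 pos [ 0.6505 -0.0747  0.0528] jaw [0.999 0.049 0.   ] yaw 2.82 down [ 0.  0. -1.] F [-0.88  0.27 -2.58] op 0.0587
```

View pics/w17.png

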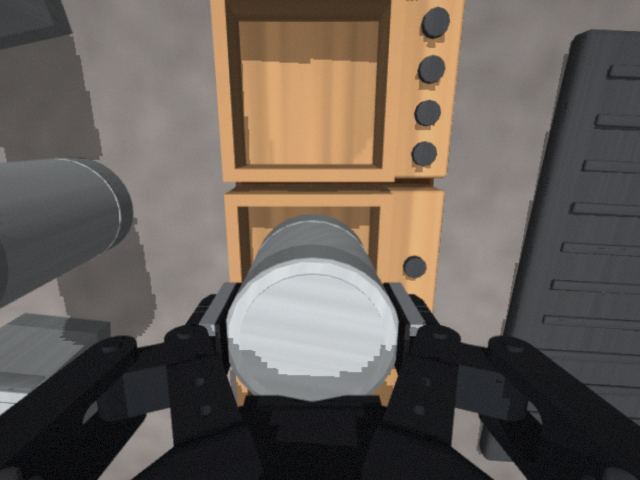

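The tin's foot is 7 mm below the rim with no contact force. Continue to the floor.

servo_tool(series=[1,0,0,-0.14,0,0,0,1,0,0,-0.14,0,0,0,1,0,0,-0.1,0,0,0,1,0,0,-0.06,0,0,0,1,0,0,0,0,0,0])

```text
time: 22.95
eef_pos: [0.6505, -0.0749, 0.0305]
tcp_rot: [0.512, -0.488, 0.488, -0.512]
ft_force: [0.1, 0.2, -2.3]
opening: 0.0583
```

```bash
python3 p.py
```

```text
t 22.95 pos [ 0.6505 -0.0749  0.0305] jaw [ 0.999  0.049 -0.   ] yaw 2.82 down [-0. -0. -1.] F [ 0.11  0.25 -2.32] op 0.0583
```

Just above the floor. Lower 1 mm more, release and rise.

servo_tool(series=[1,0,0,-0.03,0,0,0,1,0,0,0,0,0,0,0,0,0,0,0,0,0,0,0,0,0,0,0,0,0,0,0,0,0,0,0,0,0,0,0.1,0,0,0,0,0,0,0.5,0,0,0,0,0,0,0.8,0,0,0,0,0,0,1,0,0,0,0,0,0,0.6,0,0,0,0,0,0,0,0,0,0,0,0,0,0,0,0,0])

```text
time: 24.45
eef_pos: [0.65, -0.0746, 0.1786]
tcp_rot: [0.512, -0.488, 0.487, -0.512]
ft_force: [0.6, 0.8, 0.4]
opening: 0.0855
```

```bash
python3 p.py; python3 -c "
from h import *
c=snap('wrist','w18.png')"
```

```text
t 24.45 pos [ 0.65   -0.0746  0.1786] jaw [ 0.999  0.049 -0.001] yaw 2.83 down [-0.001  0.    -1.   ] F [0.55 0.76 0.4 ] op 0.0855
```

View pics/w18.png

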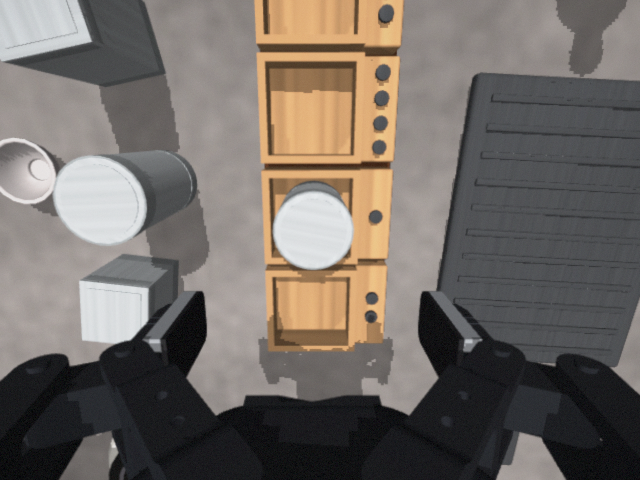

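Tin 1 stands in pocket 1 (lid near (313,227)). Measure that and tin 2.

```bash
cat > lid.py <<'E'
from h import *
import sys
def lid(c,win,z,thr=195):
    x0,y0,x1,y1=win
    hsv=cv2.cvtColor(c['pixels'],cv2.COLOR_RGB2HSV)
    g=((hsv[...,2]>thr)&(hsv[...,1]<40)).astype(np.uint8); w=np.zeros_like(g); w[y0:y1,x0:x1]=g[y0:y1,x0:x1]
    k=max(cv2.findContours(w,cv2.RETR_EXTERNAL,cv2.CHAIN_APPROX_NONE)[0],key=cv2.contourArea)
    P=np.array([onz(c,*p[0],z)[:2] for p in k],np.float32); e=cv2.fitEllipse(P);r=cv2.minAreaRect(P)
    print('ell',np.round([*e[0],*e[1]],4),'rect',np.round([*r[0],*r[1],r[2]],4))
E
python3 - <<'E'
from lid import *
c=snap('wrist','w19.png'); print(monitor.get_obs()['eef_pos'])
lid(c,(265,185,360,275),.088); lid(c,(50,150,150,250),.11)
E
python3 tins.py 19
```

```text
[ 0.64962034 -0.07456983  0.17787239]
ell [ 0.6504 -0.0738  0.0578  0.0583] rect [ 0.6508 -0.0737  0.0583  0.0584  1.1857]
ell [ 0.5069 -0.0541  0.0568  0.0622] rect [ 0.5073 -0.0547  0.0595  0.0588  8.9847]
0.07 [ 0.4849  0.0591  0.0592  0.0585 14.2369]
0.11 [ 0.4789  0.059   0.0568  0.0561 14.2369]
```

View pics/s19.png

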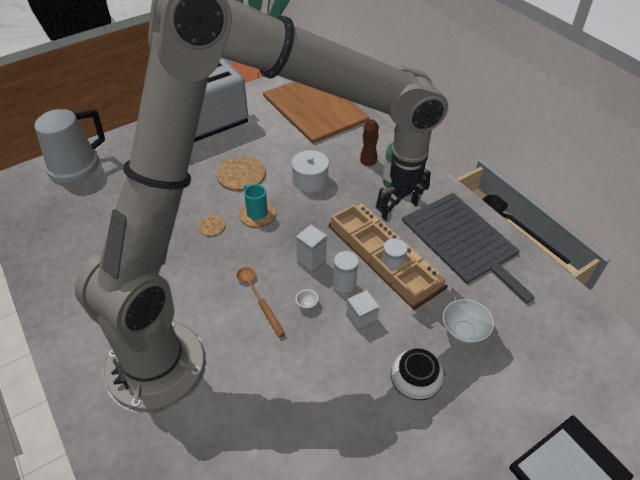

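servo_tool(series=[0,-0.5,0.1,0,0,0,0,0,-0.8,0.1,0,0,0,0,0,-0.8,0.1,0,0,0,0,0,-0.5,0.07,-0.3,0,0,0,0,-0.24,0,-0.3,0,0,0,0,0,0,0,0,0,0,0,0,0,0,0,0,0])

```text
time: 25.52
eef_pos: [0.5094, -0.0564, 0.1496]
tcp_rot: [-0.512, 0.487, -0.488, 0.512]
ft_force: [0.8, 0.3, -0.2]
opening: 0.0852
```

```bash
python3 - <<'E'
from lid import *
c=snap('wrist','w20.png'); print(monitor.get_obs()['eef_pos'])
lid(c,(240,180,400,320),.11)
E
```

```text
[ 0.50970164 -0.05643381  0.14975055]
ell [ 0.5072 -0.0547  0.0569  0.0571] rect [ 0.5072 -0.0546  0.0572  0.0573  2.7399]
```

View pics/w20.png

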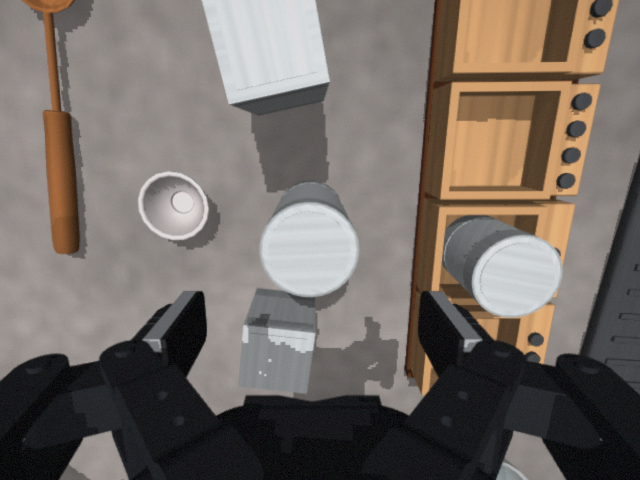

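servo_tool(series=[0,-0.02,0.02,-0.5,0,0,0,0,0,0,-0.8,0,0,0,0,0,0,-0.6,0,0,0,0,0,0,-0.3,0,0,0,0,0,0,-0.07,0,0,0,0,0,0,0,0,0,0,1,0,0,0,0,0,0,1,0,0,0,0,0,0,1,0,0,0,0,0,0,1,0,0,0,0,0,0])

```text
time: 26.82
eef_pos: [0.5081, -0.0553, 0.0369]
tcp_rot: [-0.512, 0.487, -0.488, 0.513]
ft_force: [-2.3, 0.6, 7.0]
opening: 0.0587
```

```bash
python3 p.py; python3 -c "
from h import *
c=snap('wrist','w21.png')"
```

```text
t 26.82 pos [ 0.5081 -0.0553  0.0369] jaw [0.999 0.049 0.002] yaw 2.81 down [ 0.002  0.001 -1.   ] F [-2.29  0.6   7.05] op 0.0587
```

View pics/w21.png

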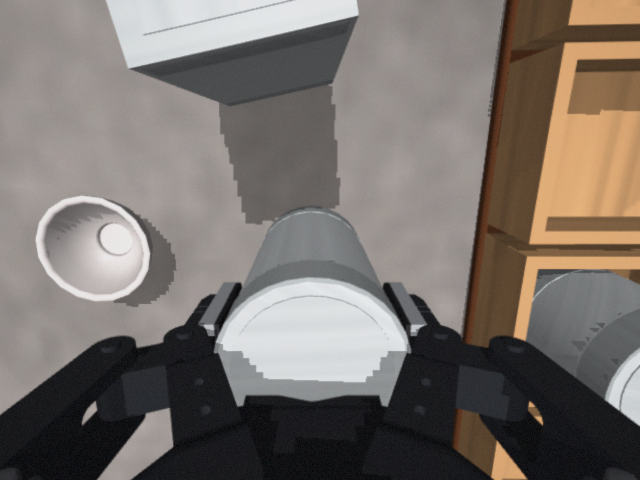

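Gripped. Carry tin 2 to the pad and press it.

servo_tool(series=[1,0,0,0.4,0,0,0,1,0,0,0.9,0,0,0,1,0,-0.2,0.8,0,0,0,1,0,-0.6,0.26,0,0,0,1,-0.05,-0.8,0,0,0,0,1,-0.05,-1,0,0,0,0,1,-0.05,-1,0,0,0,0,1,-0.05,-1,0,0,0,0,1,-0.05,-0.8,0,0,0,0,1,0,-0.5,0,0,0,0,1,0,-0.23,0,0,0,0,1,0,0,0,0,0,0,1,0,0,0,0,0,0,1,0,0,0,0,0,0])

```text
time: 28.62
eef_pos: [0.4955, -0.3603, 0.1537]
tcp_rot: [-0.512, 0.487, -0.487, 0.513]
ft_force: [0.5, 0.5, -3.1]
opening: 0.0589
```

```bash
python3 p.py; python3 -c "
from h import *
c=snap('wrist','w22.png')"
```

```text
t 28.62 pos [ 0.4955 -0.3603  0.1537] jaw [0.999 0.051 0.   ] yaw 2.93 down [ 0.     0.001 -1.   ] F [ 0.47  0.47 -3.06] op 0.0589
```

View pics/w22.png

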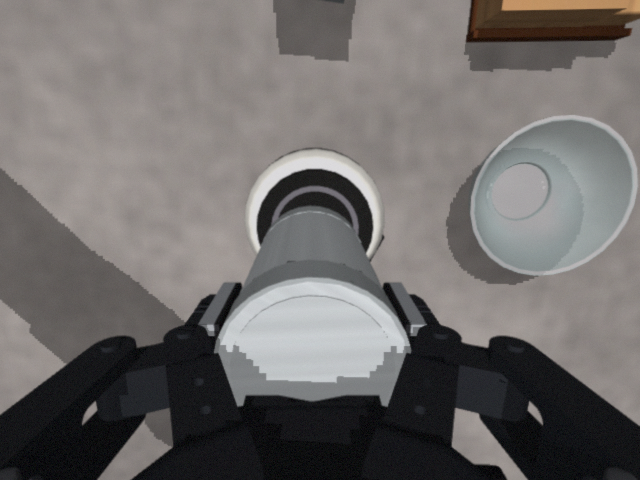

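servo_tool(series=[1,0,0,-0.4,0,0,0,1,0,0,-0.6,0,0,0,1,0,0,-0.2,0,0,0,1,0,0,-0.1,0,0,0,1,0,0,-0.1,0,0,0,1,0,0,-0.1,0,0,0,1,0,0,-0.06,0,0,0,1,0,0,-0.06,0,0,0,1,0,0,0,0,0,0,1,0,0,0,0,0,0])

```text
time: 29.92
eef_pos: [0.4953, -0.3625, 0.0767]
tcp_rot: [-0.511, 0.487, -0.488, 0.513]
ft_force: [-9.7, 8.9, 29.5]
opening: 0.0585
```

```bash
python3 p.py
```

```text
t 29.93 pos [ 0.4953 -0.3625  0.0767] jaw [0.999 0.049 0.003] yaw 2.78 down [ 0.003  0.001 -1.   ] F [-9.75  8.92 29.46] op 0.0585
```

Fully down at 29 N. Hold, then go to pocket 2.

servo_tool(series=[1,0,0,0,0,0,0,1,0,0,0,0,0,0,1,0,0,0,0,0,0,1,0,0,0,0,0,0,1,0,0,0,0,0,0,1,0,0,0,0,0,0,1,0,0,0,0,0,0,1,0,0,0,0,0,0,1,0,0,0,0,0,0,1,0,0,0,0,0,0])

```text
time: 31.18
eef_pos: [0.4952, -0.3625, 0.0767]
tcp_rot: [-0.511, 0.487, -0.488, 0.513]
ft_force: [-10.4, 8.0, 28.9]
opening: 0.0587
```

```bash
python3 p.py
```

```text
t 31.18 pos [ 0.4952 -0.3625  0.0767] jaw [0.999 0.049 0.003] yaw 2.78 down [ 0.002  0.001 -1.   ] F [-10.37   7.96  28.93] op 0.0587
```

servo_tool(series=[1,0,0,0.2,0,0,0,1,0,0,0.5,0,0,0,1,0,0,0.7,0,0,0,1,0,0,0.3,0,0,0,1,0.2,0.3,0,0,0,0,1,0.5,0.6,0,0,0,0,1,0.7,0.8,0,0,0,0,1,0.7,0.9,0,0,0,0,1,0.6,0.8,0,0,0,0,1,0.35,0.4,0,0,0,0,1,0.13,0.19,0,0,0,0,1,0,0,0,0,0,0,1,0,0,0,0,0,0,1,0,0,0,0,0,0])

```text
time: 32.92
eef_pos: [0.6531, -0.1642, 0.158]
tcp_rot: [0.512, -0.488, 0.488, -0.511]
ft_force: [-0.3, 0.4, -3.9]
opening: 0.0586
```

```bash
python3 p.py; python3 -c "
from h import *
c=snap('wrist','w23.png')
cv2.imwrite('pics/cw23.png',cv2.resize(c['pixels'][20:290,230:430,::-1],None,fx=2.2,fy=2.2,interpolation=cv2.INTER_CUBIC))"; python3 p.py
```

```text
t 32.92 pos [ 0.6531 -0.1642  0.158 ] jaw [ 0.999  0.046 -0.   ] yaw 2.66 down [-0. -0. -1.] F [-0.33  0.45 -3.85] op 0.0586
t 32.98 pos [ 0.6534 -0.1638  0.158 ] jaw [0.999 0.047 0.   ] yaw 2.69 down [ 0. -0. -1.] F [-0.4   0.51 -2.69] op 0.0589
```

View pics/w23.png

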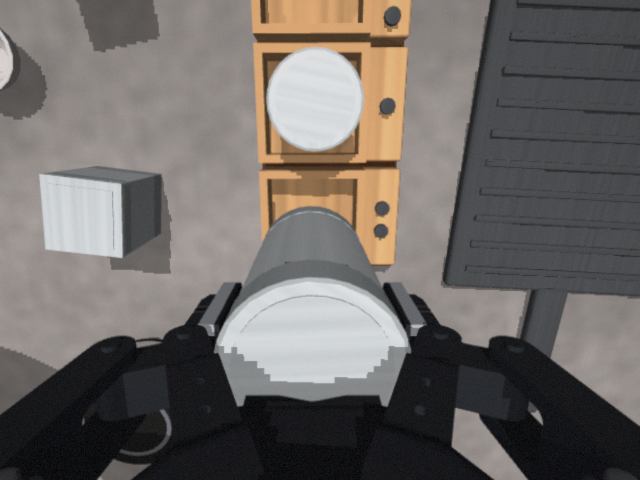

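View pics/cw23.png

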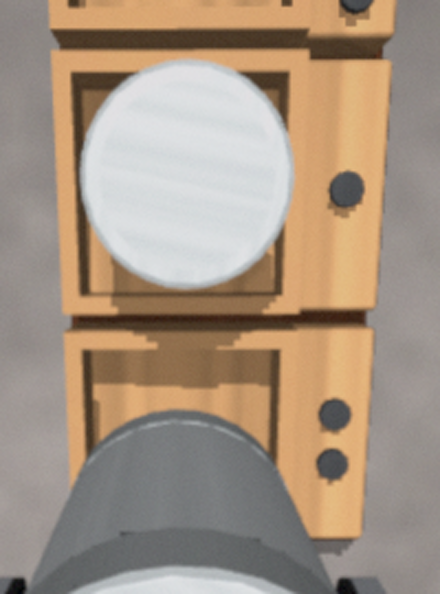

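```bash
python3 - <<'E'
from h import *
c=snap('wrist','w24.png'); o=monitor.get_obs(); print(np.round(o['eef_pos'],4))
f=lambda u,v,z:onz(c,230+u/2.2,20+v/2.2,z)[:2]
P=[f(70,72,.048),f(292,68,.048),f(282,295,.048),f(80,296,.048)]
print('p1 c',np.round(np.mean(P,0),4))
Q=[f(82,350,.048),f(280,350,.048)]; m=np.mean(Q,0); d=(np.array([-.049,.999])); print('p2',np.round(Q,4),'c',np.round(m-.035*d,4))
E
```

```text
[ 0.6535 -0.1635  0.158 ]
p1 c [ 0.6491 -0.0736]
p2 [[ 0.617  -0.1286]
 [ 0.6862 -0.1254]] c [ 0.6533 -0.162 ]
```

servo_tool(series=[1,0.03,0.02,-0.3,0,0,0,1,0,0,-0.5,0,0,0,1,0,0,-0.4,0,0,0,1,0,0,-0.2,0,0,0,1,0,0,-0.1,0,0,0,1,0,0,-0.1,0,0,0,1,0,0,0,0,0,0,1,0,0,0,0,0,0])

```text
time: 34.02
eef_pos: [0.6559, -0.1614, 0.0783]
tcp_rot: [-0.512, 0.487, -0.488, 0.512]
ft_force: [-0.1, -0.7, -2.9]
opening: 0.059
```

```bash
python3 p.py
```

```text
t 34.02 pos [ 0.6559 -0.1614  0.0783] jaw [0.999 0.049 0.001] yaw 2.82 down [ 0.001 -0.    -1.   ] F [-0.14 -0.69 -2.94] op 0.059
```

servo_tool(series=[1,-0.01,-0.01,-0.14,0,0,0,1,0,0,-0.14,0,0,0,1,0,0,-0.1,0,0,0,1,0,0,-0.08,0,0,0,1,0,0,0,0,0,0,1,0,0,0,0,0,0])

```text
time: 34.78
eef_pos: [0.655, -0.1621, 0.0551]
tcp_rot: [-0.512, 0.487, -0.488, 0.512]
ft_force: [-2.0, 0.4, 2.4]
opening: 0.0587
```

```bash
python3 p.py
```

```text
t 34.77 pos [ 0.655  -0.1621  0.0551] jaw [0.999 0.049 0.   ] yaw 2.81 down [ 0. -0. -1.] F [-2.04  0.35  2.43] op 0.0587
```

On the floor. Release and rise.

servo_tool(series=[0,0,0,0,0,0,0,0,0,0,0,0,0,0,0,0,0,0,0,0,0,0,0,0,0.1,0,0,0,0,0,0,0.5,0,0,0,0,0,0,0.8,0,0,0,0,0,0,0.8,0,0,0,0,0,0,0.4,0,0,0,0,0,0,0,0,0,0,0,0,0,0,0,0,0])

```text
time: 36.02
eef_pos: [0.6541, -0.1612, 0.183]
tcp_rot: [0.513, -0.488, 0.487, -0.512]
ft_force: [1.1, 0.1, -1.1]
opening: 0.0857
```

```bash
python3 p.py; python3 -c "
from lid import *
c=snap('wrist','w25.png')
lid(c,(255,180,370,320),.128)"; python3 tins.py 25
```

```text
t 36.02 pos [ 0.6541 -0.1612  0.183 ] jaw [ 0.999  0.05  -0.002] yaw 2.84 down [-0.003  0.001 -1.   ] F [ 1.08  0.07 -1.09] op 0.0857
ell [ 0.6541 -0.1615  0.0571  0.0571] rect [ 6.54000e-01 -1.61500e-01  5.74000e-02  5.72000e-02  6.88015e+01]
0.07 [ 0.4849  0.0591  0.0592  0.0585 14.2369]
0.11 [ 0.4789  0.059   0.0568  0.0561 14.2369]
```

View pics/w25.png

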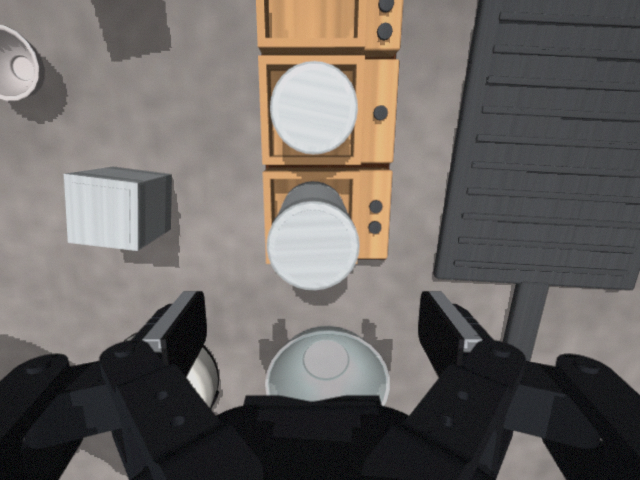

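View pics/t25.png

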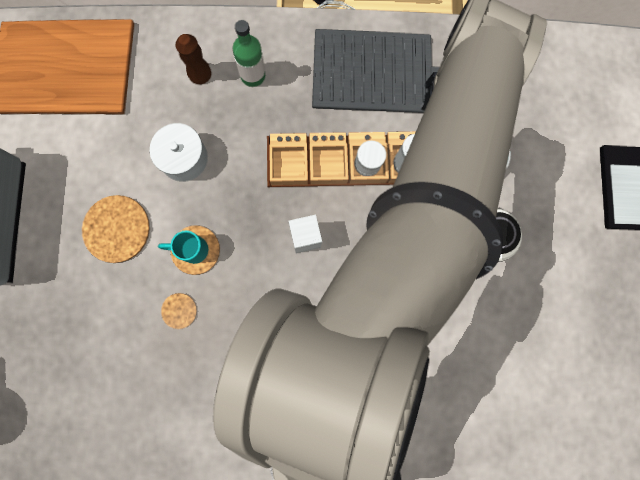

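Tins 1 and 2 stand in their pockets (lids (314,108) and (313,245)). Tin 3 (low square) is at (100,210). I'll move above it and measure its yaw.

servo_tool(series=[0,-0.5,0,0,0,0,-0.3,0,-0.8,0,0,0,0,-0.3,0,-0.8,0,0,0,0,-0.3,0,-0.7,0,-0.3,0,0,0,0,-0.4,0,-0.5,0,0,0,0,-0.14,0,-0.4,0,0,0,0,0,0,0,0,0,0,0,0,0,0,0,0,0])

```text
time: 37.17
eef_pos: [0.4888, -0.162, 0.1252]
tcp_rot: [0.481, -0.518, 0.519, -0.481]
ft_force: [0.3, 0.1, -1.5]
opening: 0.0851
```

```bash
python3 p.py; python3 -c "
from lid import *
c=snap('wrist','w26.png')
lid(c,(240,180,390,320),.07)"; python3 p.py
```

```text
t 37.17 pos [ 0.4888 -0.162   0.1252] jaw [ 0.997 -0.076  0.001] yaw -4.37 down [ 0.001 -0.    -1.   ] F [ 0.25  0.07 -1.47] op 0.0851
ell [ 0.4853 -0.1599  0.064   0.0646] rect [ 4.853e-01 -1.603e-01  5.490e-02  5.520e-02  8.564e+01]
t 37.23 pos [ 0.4891 -0.1621  0.1254] jaw [ 0.997 -0.076  0.001] yaw -4.36 down [ 0.001 -0.001 -1.   ] F [ 0.09 -0.96 -0.68] op 0.0853
```

View pics/w26.png

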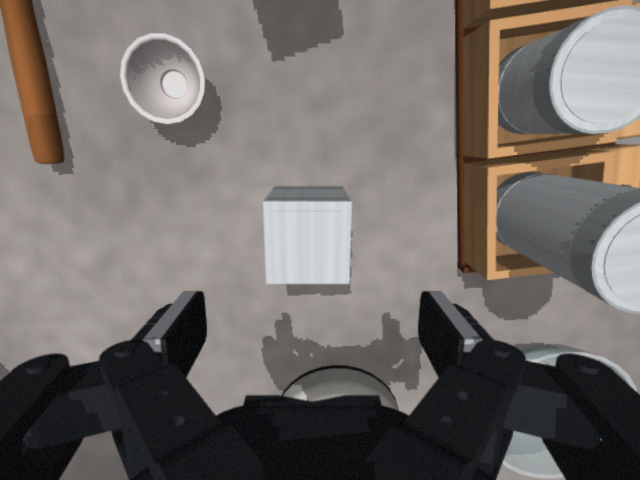

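servo_tool(series=[0,-0.05,0.02,-0.5,0,0,0,0,0,0,-0.8,0,0,0,0,0,0,-0.6,0,0,0,0,0,0,-0.3,0,0,0,0,0,0,-0.09,0,0,0,0,0,0,0,0,0,0,1,0,0,0,0,0,0,1,0,0,0,0,0,0,1,0,0,0,0,0,0,1,0,0,0,0,0,0])

```text
time: 38.48
eef_pos: [0.4862, -0.1609, 0.0113]
tcp_rot: [0.48, -0.518, 0.519, -0.481]
ft_force: [-1.2, 0.8, 5.4]
opening: 0.0552
```

```bash
python3 p.py; python3 -c "
from h import *
c=snap('wrist','w27.png')"
```

```text
t 38.48 pos [ 0.4862 -0.1609  0.0113] jaw [ 0.997 -0.076  0.002] yaw -4.38 down [ 0.002  0.    -1.   ] F [-1.22  0.78  5.39] op 0.0552
```

View pics/w27.png

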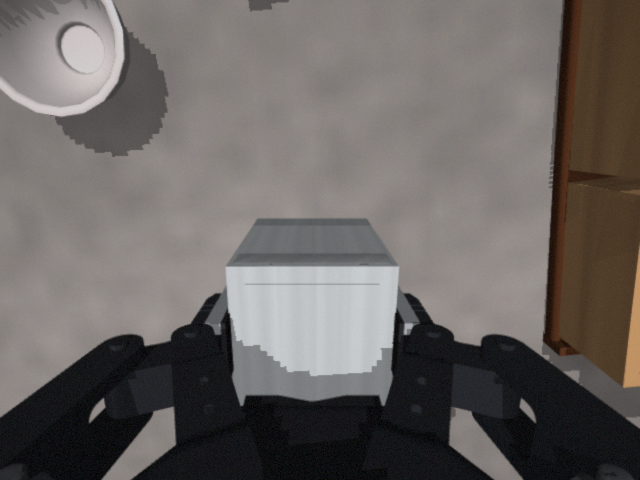

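Gripped square-on. Carry to the pad.

servo_tool(series=[1,0,0,0.4,0,0,0,1,0,0,0.8,0,0,0,1,0,0,0.8,0,0,0,1,0,-0.3,0.4,0,0,0,1,0.05,-0.7,0,0,0,0,1,0.05,-1,0,0,0,0,1,0.05,-1,0,0,0,0,1,0.03,-0.7,0,0,0,0,1,0,-0.33,0,0,0,0,1,0,0,0,0,0,0,1,0,0,0,0,0,0,1,0,0,0,0,0,0])

```text
time: 40.02
eef_pos: [0.4951, -0.3604, 0.1301]
tcp_rot: [-0.481, 0.519, -0.518, 0.481]
ft_force: [0.6, -0.1, -2.3]
opening: 0.0549
```

```bash
python3 p.py; python3 -c "
from h import *
c=snap('wrist','w28.png')"
```

```text
t 40.02 pos [ 0.4951 -0.3604  0.1301] jaw [ 0.997 -0.074 -0.   ] yaw -4.25 down [-0.     0.001 -1.   ] F [ 0.56 -0.12 -2.29] op 0.0549
```

View pics/w28.png

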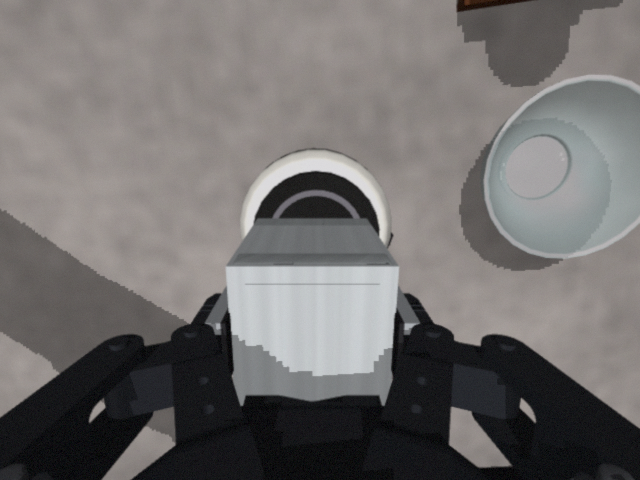

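servo_tool(series=[1,0,0,-0.4,0,0,0,1,0,0,-0.64,0,0,0,1,0,0,-0.2,0,0,0,1,0,0,-0.1,0,0,0,1,0,0,-0.1,0,0,0,1,0,0,-0.1,0,0,0,1,0,0,-0.06,0,0,0,1,0,0,-0.06,0,0,0,1,0,0,0,0,0,0,1,0,0,0,0,0,0])

```text
time: 41.32
eef_pos: [0.4947, -0.3628, 0.0512]
tcp_rot: [0.48, -0.519, 0.519, -0.481]
ft_force: [-9.0, 8.3, 30.4]
opening: 0.0554
```

```bash
python3 p.py
```

```text
t 41.33 pos [ 0.4947 -0.3628  0.0512] jaw [ 0.997 -0.077  0.002] yaw -4.41 down [ 0.002  0.001 -1.   ] F [-9.    8.34 30.39] op 0.0554
```

Fully down at 30 N. Hold, then go to pocket 3.

servo_tool(series=[1,0,0,0,0,0,0,1,0,0,0,0,0,0,1,0,0,0,0,0,0,1,0,0,0,0,0,0,1,0,0,0,0,0,0,1,0,0,0,0,0,0,1,0,0,0,0,0,0,1,0,0,0,0,0,0,1,0,0,0,0,0,0,1,0,0,0,0,0,0])

```text
time: 42.58
eef_pos: [0.4948, -0.3628, 0.0512]
tcp_rot: [0.48, -0.519, 0.519, -0.481]
ft_force: [-9.1, 8.4, 30.7]
opening: 0.0548
```

```bash
python3 p.py
```

```text
t 42.58 pos [ 0.4948 -0.3628  0.0512] jaw [ 0.997 -0.077  0.002] yaw -4.41 down [ 0.002  0.001 -1.   ] F [-9.09  8.39 30.75] op 0.0548
```

servo_tool(series=[1,0,0,0.2,0,0,0,1,0,0,0.5,0,0,0,1,0,0,0.8,0,0,0,1,0,0,0.8,0,0,0,1,0,0.4,0.1,0,0,0,1,0.1,0.8,0,0,0,0.1,1,0.2,1,0,0,0,0.1,1,0.3,1,0,0,0,0.1,1,0.3,1,0,0,0,0.1,1,0.3,1,0,0,0,0.1,1,0.4,1,0,0,0,0.1,1,0.4,1,0,0,0,0.1,1,0.4,1,0,0,0,0.1,1,0.4,0.7,0,0,0,0.1,1,0.13,0.39,0,0,0,0,1,0,0,0,0,0,0,1,0,0,0,0,0,0,1,0,0,0,0,0,0])

```text
time: 44.82
eef_pos: [0.6407, 0.0998, 0.1676]
tcp_rot: [0.512, -0.488, 0.488, -0.511]
ft_force: [-0.2, 0.2, -2.7]
opening: 0.0547
```

```bash
python3 p.py; python3 -c "
from h import *
c=snap('wrist','w29.png')
cv2.imwrite('pics/cw29.png',cv2.resize(c['pixels'][20:290,230:430,::-1],None,fx=2.2,fy=2.2,interpolation=cv2.INTER_CUBIC))"; python3 p.py
```

```text
t 44.83 pos [0.6407 0.0998 0.1676] jaw [0.999 0.046 0.   ] yaw 2.64 down [ 0.    -0.001 -1.   ] F [-0.17  0.15 -2.72] op 0.0547
t 44.88 pos [0.6408 0.1002 0.1675] jaw [0.999 0.047 0.   ] yaw 2.67 down [ 0. -0. -1.] F [ 0.17  0.36 -2.9 ] op 0.0549
```

View pics/w29.png

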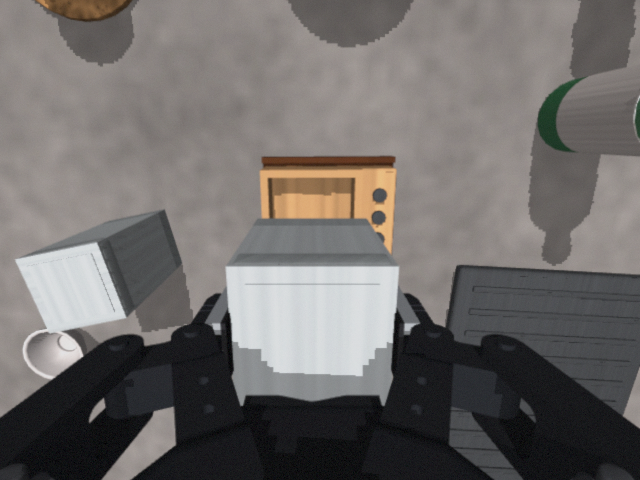

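View pics/cw29.png

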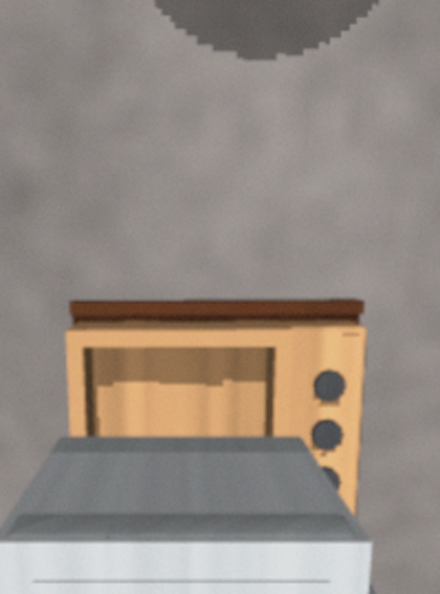

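```bash
python3 - <<'E'
from h import *
c=snap('wrist','w30.png'); o=monitor.get_obs(); print(np.round(o['eef_pos'],4))
f=lambda u,v,z:onz(c,230+u/2.2,20+v/2.2,z)[:2]
Q=[f(84,347,.048),f(275,347,.048)]; m=np.mean(Q,0); d=(np.array([-.049,.999])); print('p3',np.round(Q,4),'c',np.round(m-.035*d,4))
E
```

```text
[0.6408 0.1007 0.1675]
p3 [[0.604  0.1354]
 [0.673  0.1385]] c [0.6402 0.102 ]
```

servo_tool(series=[1,0.01,0,-0.4,0,0,0,1,0,0,-0.8,0,0,0,1,0,0,-0.6,0,0,0,1,0,0,-0.3,0,0,0,1,0,0,-0.1,0,0,0,1,0,0,-0.1,0,0,0,1,0,0,0,0,0,0,1,0,0,0,0,0,0])

```text
time: 45.92
eef_pos: [0.6421, 0.1023, 0.0531]
tcp_rot: [-0.512, 0.487, -0.488, 0.513]
ft_force: [0.5, 0.4, -2.8]
opening: 0.055
```

```bash
python3 p.py
```

```text
t 45.92 pos [0.6421 0.1023 0.0531] jaw [0.999 0.049 0.001] yaw 2.82 down [ 0.001  0.    -1.   ] F [ 0.54  0.36 -2.79] op 0.055
```

servo_tool(series=[1,0,-0.02,-0.14,0,0,0,1,0,0,-0.14,0,0,0,1,0,0,-0.12,0,0,0,1,0,0,-0.08,0,0,0,1,0,0,0,0,0,0,1,0,0,0,0,0,0])

```text
time: 46.68
eef_pos: [0.6412, 0.1012, 0.0294]
tcp_rot: [-0.512, 0.488, -0.487, 0.512]
ft_force: [-5.0, 0.6, 9.9]
opening: 0.0551
```

```bash
python3 p.py
```

```text
t 46.67 pos [0.6412 0.1012 0.0294] jaw [ 0.999  0.049 -0.001] yaw 2.81 down [-0.001  0.001 -1.   ] F [-5.03  0.64  9.86] op 0.0551
```

On the floor. Release and rise.

servo_tool(series=[0,0,0,0,0,0,0,0,0,0,0,0,0,0,0,0,0,0,0,0,0,0,0,0,0.1,0,0,0,0,0,0,0.6,0,0,0,0,0,0,0.9,0,0,0,0,0,0,0.9,0,0,0,0,0,0,0.5,0,0,0,0,0,0,0,0,0,0,0,0,0,0,0,0,0])

```text
time: 47.92
eef_pos: [0.6408, 0.1013, 0.1773]
tcp_rot: [0.513, -0.488, 0.487, -0.512]
ft_force: [-0.6, 0.5, -0.5]
opening: 0.0855
```

```bash
python3 p.py; python3 -c "
from lid import *
c=snap('wrist','w31.png')
lid(c,(255,180,370,290),.088)"; python3 tins.py 31
```

```text
t 47.92 pos [0.6408 0.1013 0.1773] jaw [ 0.999  0.049 -0.001] yaw 2.83 down [-0.001 -0.    -1.   ] F [-0.58  0.47 -0.54] op 0.0855
ell [0.6408 0.102  0.0643 0.0644] rect [0.6407 0.1019 0.0556 0.0545 2.8009]
0.07 [ 0.4857  0.0547  0.0588  0.0494 14.0615]
0.11 [ 0.4797  0.0548  0.0564  0.0474 14.0615]
```

View pics/w31.png

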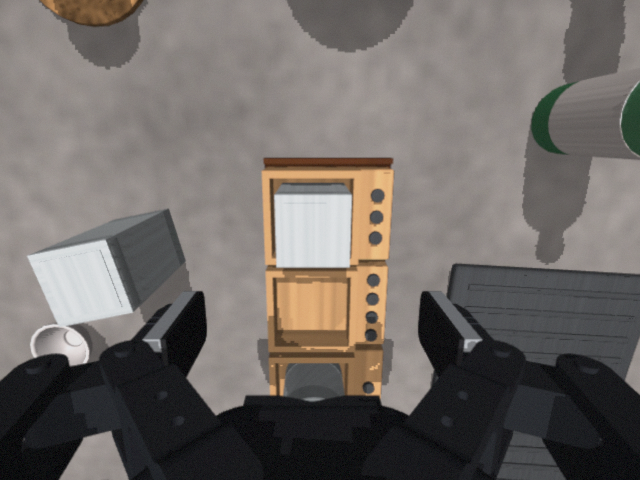

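View pics/s31.png

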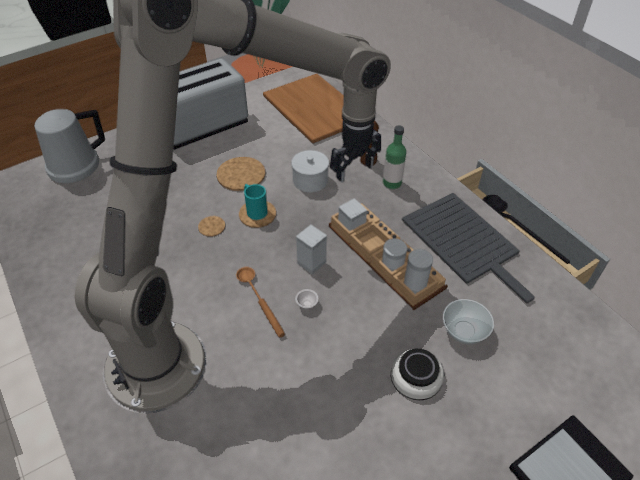

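Tin 3 is home in pocket 3 (lid (313,229), yaw 2.8° matching the rack). Now tin 4.

servo_tool(series=[0,-0.4,-0.1,0,0,0,0.3,0,-0.7,-0.2,0,0,0,0.3,0,-0.7,-0.2,0,0,0,0.3,0,-0.7,-0.2,-0.2,0,0,0.3,0,-0.5,-0.12,-0.3,0,0,0.3,0,-0.2,0,0,0,0,0,0,0,0,0,0,0,0,0,0,0,0,0,0,0])

```text
time: 49.08
eef_pos: [0.4831, 0.0607, 0.1539]
tcp_rot: [-0.56, 0.431, -0.432, 0.561]
ft_force: [0.9, -0.1, 0.8]
opening: 0.0853
```

```bash
python3 p.py; python3 -c "
from lid import *
c=snap('wrist','w32.png')
lid(c,(240,170,400,320),.11)"; python3 p.py
```

```text
t 49.08 pos [0.4831 0.0607 0.1539] jaw [0.967 0.256 0.002] yaw 14.82 down [ 0.002  0.    -1.   ] F [ 0.92 -0.1   0.81] op 0.0853
ell [0.4795 0.0612 0.0641 0.0648] rect [ 0.4795  0.0611  0.0553  0.0545 14.7055]
t 49.12 pos [0.483  0.0606 0.1538] jaw [0.967 0.256 0.002] yaw 14.83 down [ 0.002 -0.    -1.   ] F [-0.16  0.   -0.07] op 0.0856
```

View pics/w32.png

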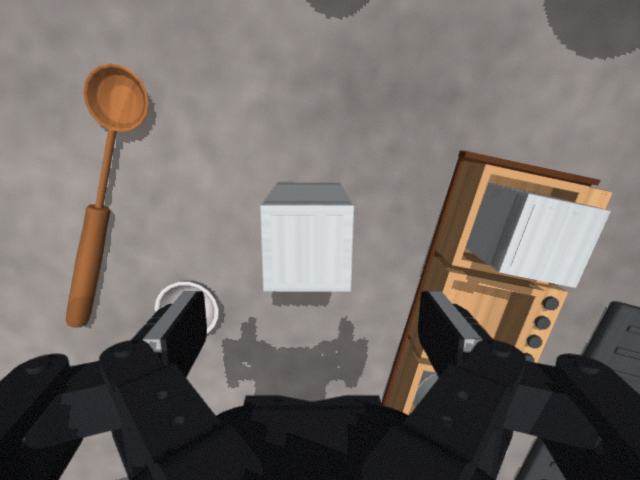

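servo_tool(series=[0,-0.04,0,-0.5,0,0,0,0,0,0,-0.8,0,0,0,0,0,0,-0.6,0,0,0,0,0,0,-0.3,0,0,0,0,0,0,-0.15,0,0,0,0,0,0,0,0,0,0,1,0,0,0,0,0,0,1,0,0,0,0,0,0,1,0,0,0,0,0,0,1,0,0,0,0,0,0])

```text
time: 50.38
eef_pos: [0.4802, 0.0604, 0.0367]
tcp_rot: [-0.56, 0.431, -0.432, 0.561]
ft_force: [-0.8, -0.5, 5.6]
opening: 0.0551
```

```bash
python3 p.py; python3 -c "
from h import *
c=snap('wrist','w33.png')"
```

```text
t 50.38 pos [0.4802 0.0604 0.0367] jaw [0.967 0.256 0.002] yaw 14.82 down [ 0.002  0.001 -1.   ] F [-0.8  -0.49  5.56] op 0.0551
```

View pics/w33.png

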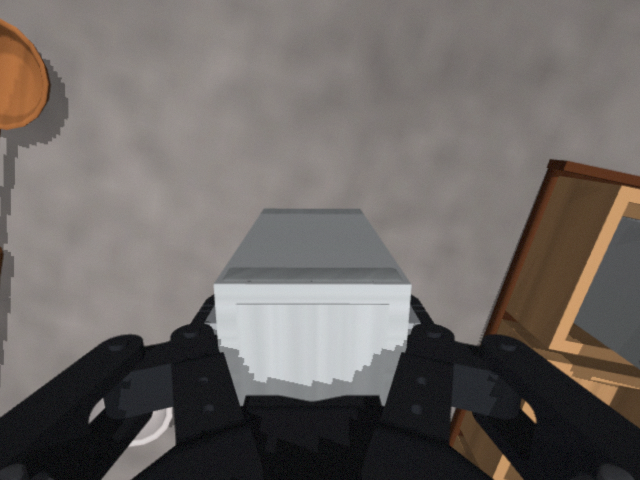

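Gripped. Carry tin 4 to the pad, turning to the rack's yaw on the way.

servo_tool(series=[1,0,0,0.4,0,0,0,1,0,0,0.9,0,0,0,1,0,0,0.8,0,0,0,1,0,-0.3,0.26,0,0,0,1,0.05,-0.8,0,0,0,-0.25,1,0.05,-1,0,0,0,-0.25,1,0.05,-1,0,0,0,-0.25,1,0.05,-1,0,0,0,-0.25,1,0.05,-1,0,0,0,-0.25,1,0.05,-1,0,0,0,-0.25,1,0,-1,0,0,0,0,1,0,-0.8,0,0,0,0,1,0,-0.45,0,0,0,0,1,0,-0.1,0,0,0,0,1,0,0,0,0,0,0,1,0,0,0,0,0,0,1,0,0,0,0,0,0])

```text
time: 52.55
eef_pos: [0.4949, -0.3611, 0.1537]
tcp_rot: [-0.512, 0.487, -0.487, 0.513]
ft_force: [0.3, -0.2, -1.8]
opening: 0.0552
```

```bash
python3 p.py; python3 -c "
from h import *
c=snap('wrist','w34.png')"
```

```text
t 52.55 pos [ 0.4949 -0.3611  0.1537] jaw [0.999 0.051 0.   ] yaw 2.92 down [ 0.     0.001 -1.   ] F [ 0.34 -0.24 -1.78] op 0.0552
```

View pics/w34.png

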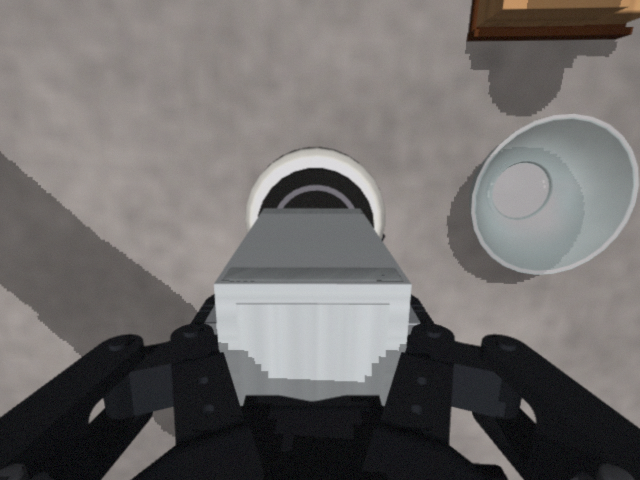

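servo_tool(series=[1,0,0,-0.4,0,0,0,1,0,0,-0.6,0,0,0,1,0,0,-0.2,0,0,0,1,0,0,-0.1,0,0,0,1,0,0,-0.1,0,0,0,1,0,0,-0.1,0,0,0,1,0,0,-0.06,0,0,0,1,0,0,-0.06,0,0,0,1,0,0,0,0,0,0,1,0,0,0,0,0,0])

```text
time: 53.85
eef_pos: [0.4947, -0.3629, 0.0767]
tcp_rot: [-0.511, 0.487, -0.488, 0.513]
ft_force: [-9.8, 8.2, 28.4]
opening: 0.0556
```

```bash
python3 p.py
```

```text
t 53.85 pos [ 0.4947 -0.3629  0.0767] jaw [0.999 0.049 0.002] yaw 2.79 down [ 0.002  0.001 -1.   ] F [-9.76  8.24 28.43] op 0.0556
```

Fully down at 28 N. Hold, then go to pocket 4.

servo_tool(series=[1,0,0,0,0,0,0,1,0,0,0,0,0,0,1,0,0,0,0,0,0,1,0,0,0,0,0,0,1,0,0,0,0,0,0,1,0,0,0,0,0,0,1,0,0,0,0,0,0,1,0,0,0,0,0,0,1,0,0,0,0,0,0,1,0,0,0,0,0,0])

```text
time: 55.1
eef_pos: [0.4946, -0.3629, 0.0767]
tcp_rot: [-0.511, 0.487, -0.488, 0.513]
ft_force: [-8.2, 8.1, 28.5]
opening: 0.0551
```

```bash
python3 p.py
```

```text
t 55.1 pos [ 0.4946 -0.3629  0.0767] jaw [0.999 0.049 0.002] yaw 2.8 down [ 0.002  0.001 -1.   ] F [-8.22  8.12 28.55] op 0.0551
```

servo_tool(series=[1,0,0,0.2,0,0,0,1,0,0,0.5,0,0,0,1,0,0,0.8,0,0,0,1,0,0,0.7,0,0,0,1,0,0.4,0.1,0,0,0,1,0.1,0.8,0,0,0,0,1,0.2,1,0,0,0,0,1,0.4,1,0,0,0,0,1,0.4,1,0,0,0,0,1,0.5,1,0,0,0,0,1,0.6,1,0,0,0,0,1,0.5,0.8,0,0,0,0,1,0.3,0.43,0,0,0,0,1,0.03,0.1,0,0,0,0,1,0,0,0,0,0,0,1,0,0,0,0,0,0,1,0,0,0,0,0,0])

```text
time: 57.22
eef_pos: [0.6457, 0.0128, 0.1881]
tcp_rot: [-0.512, 0.488, -0.488, 0.512]
ft_force: [0.1, 0.5, -1.8]
opening: 0.0556
```

```bash
python3 p.py; python3 -c "
from h import *
c=snap('wrist','w35.png')
cv2.imwrite('pics/cw35.png',cv2.resize(c['pixels'][20:290,230:430,::-1],None,fx=2.2,fy=2.2,interpolation=cv2.INTER_CUBIC))"; python3 p.py
```

```text
t 57.23 pos [0.6457 0.0128 0.1881] jaw [0.999 0.047 0.   ] yaw 2.71 down [ 0. -0. -1.] F [ 0.15  0.53 -1.78] op 0.0556
t 57.27 pos [0.6457 0.0131 0.188 ] jaw [0.999 0.048 0.   ] yaw 2.73 down [ 0.  0. -1.] F [-0.3   0.07 -2.65] op 0.0556
```

View pics/cw35.png

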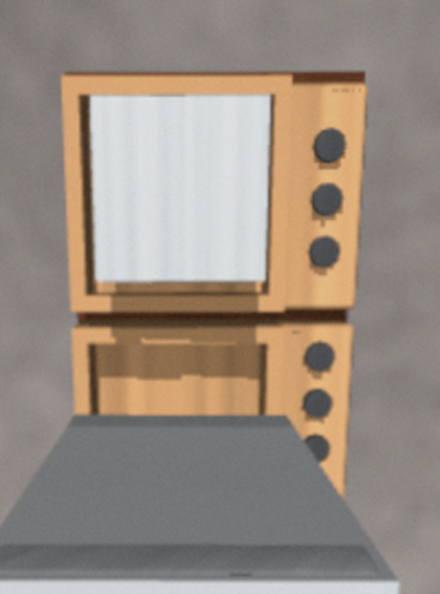

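Pocket 4 (four studs visible at the right) is directly below. Lower to just inside the rim.

servo_tool(series=[1,0,0,-0.4,0,0,0,1,0,0,-0.7,0,0,0,1,0,0,-0.6,0,0,0,1,0,0,-0.3,0,0,0,1,0,0,-0.1,0,0,0,1,0,0,-0.1,0,0,0,1,0,0,0,0,0,0,1,0,0,0,0,0,0])

```text
time: 58.28
eef_pos: [0.6466, 0.0142, 0.0785]
tcp_rot: [-0.512, 0.487, -0.488, 0.513]
ft_force: [0.1, 0.0, -2.2]
opening: 0.0555
```

```bash
python3 p.py
```

```text
t 58.27 pos [0.6466 0.0142 0.0785] jaw [0.999 0.049 0.001] yaw 2.82 down [ 0.001  0.    -1.   ] F [ 0.13  0.04 -2.22] op 0.0555
```

servo_tool(series=[1,-0.01,-0.01,-0.14,0,0,0,1,0,0,-0.14,0,0,0,1,0,0,-0.1,0,0,0,1,0,0,-0.08,0,0,0,1,0,0,0,0,0,0,1,0,0,0,0,0,0])

```text
time: 59.02
eef_pos: [0.6456, 0.0135, 0.0549]
tcp_rot: [-0.512, 0.487, -0.488, 0.512]
ft_force: [-1.0, -0.7, 1.9]
opening: 0.0553
```

```bash
python3 p.py
```

```text
t 59.02 pos [0.6456 0.0135 0.0549] jaw [0.999 0.049 0.   ] yaw 2.81 down [ 0. -0. -1.] F [-1.01 -0.71  1.95] op 0.0553
```

Floor contact. Release, rise, and move away sideways for a check.

servo_tool(series=[0,0,0,0,0,0,0,0,0,0,0,0,0,0,0,0,0,0,0,0,0,0,0,0,0.1,0,0,0,0,0,0,0.6,0,0,0,0,0,0,1,0,0,0,0,0,0,1,0,0,0,0,0,0,0.6,0,0,0,0,0,0,0,0,0,0,0,0,0,0,0,0,0])

```text
time: 60.28
eef_pos: [0.645, 0.0139, 0.2191]
tcp_rot: [0.512, -0.488, 0.487, -0.512]
ft_force: [0.0, -0.1, 0.0]
opening: 0.0859
```

```bash
python3 p.py; python3 -c "
from lid import *
c=snap('wrist','w36.png')
lid(c,(255,180,370,320),.128)"
```

```text
t 60.27 pos [0.645  0.0139 0.2191] jaw [ 0.999  0.049 -0.001] yaw 2.83 down [-0.001  0.    -1.   ] F [ 0.02 -0.14  0.01] op 0.0859
ell [0.6449 0.0145 0.0637 0.065 ] rect [0.645  0.0142 0.0557 0.0549 2.4849]
```

View pics/w36.png

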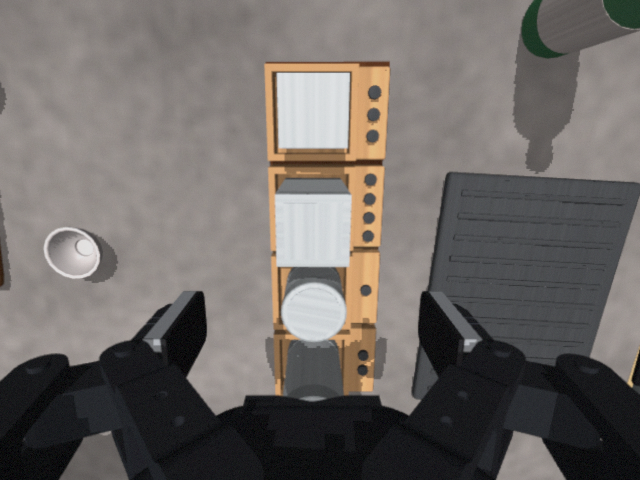

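servo_tool(series=[0,-0.3,0.4,0.4,0,0,0,0,-0.5,1,0.4,0,0,0,0,-0.5,1,0.2,0,0,0,0,-0.5,1,0,0,0,0,0,-0.5,1,0,0,0,0,0,-0.5,1,0,0,0,0,0,-0.5,1,0,0,0,0,0,-0.5,0.8,0,0,0,0,0,0,0.4,0,0,0,0,0,0,0,0,0,0,0,0,0,0,0,0,0,0,0,0,0,0,0,0,0,0])

```text
validation failed for argument at $.se...
```

```bash
python3 p.py; python3 -c "
from lid import *
c=snap('top','t37.png');s=snap('side','s37.png')
cv2.imwrite('pics/cs37.png',cv2.resize(s['pixels'][140:400,180:500,::-1],None,fx=2.3,fy=2.3,interpolation=cv2.INTER_CUBIC))"; python3 pad.py
```

```text
t 60.33 pos [0.6447 0.0139 0.2186] jaw [ 0.999  0.049 -0.002] yaw 2.83 down [-0.002 -0.    -1.   ] F [-0.1   0.27 -0.26] op 0.0854
pad ((0.49497172236442566, -0.360752135515213), (0.08837214857339859, 0.09222442656755447), 15.882192611694336)
```

View pics/t37.png

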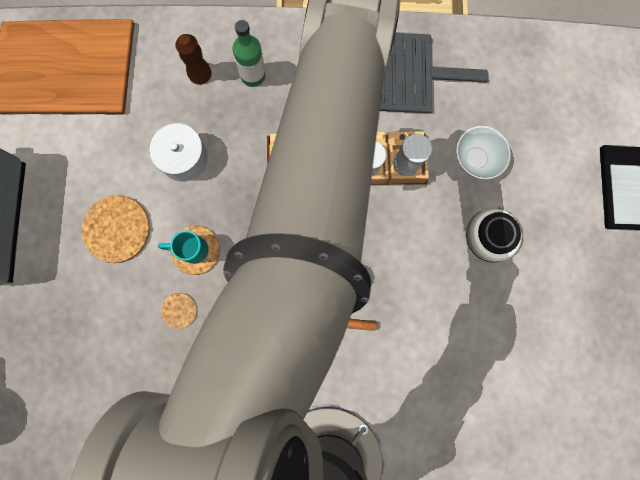

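View pics/cs37.png

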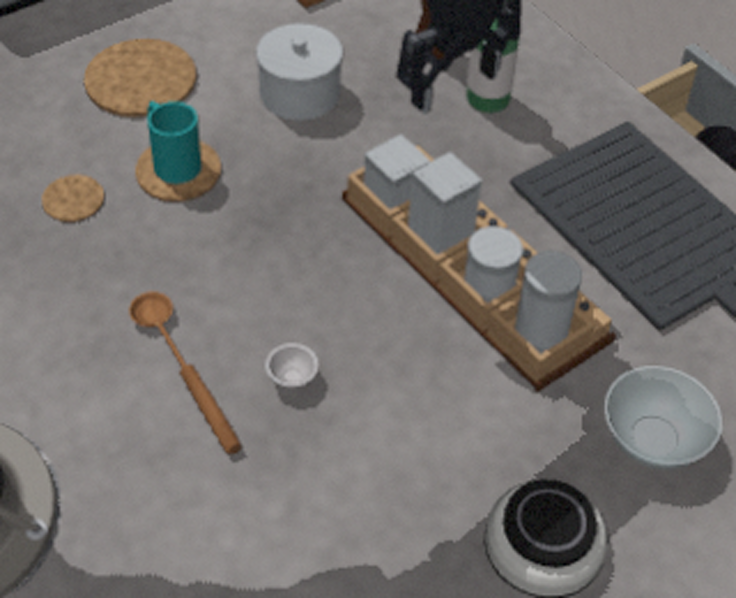

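The sideways move was refused because I miscounted the numbers. The arm is already still and well above the rack, touching nothing. The side view shows all four tins upright in their own pockets, the mug on the middle coaster, the pad up, and the bowl and cast tin where they started. Handing in.

```bash
python3 p.py; python3 -c "
from rig import robot
print(robot.close_job())"
```

```text
t 60.48 pos [0.6448 0.0137 0.2186] jaw [ 0.999  0.049 -0.002] yaw 2.82 down [-0.002 -0.    -1.   ] F [ 0.51 -0.58 -0.12] op 0.0853
the job is handed in; nothing more can be done
None
```

The job is done and handed in at 60.5 s; no verdict was reported. The mug stands on the middle-sized coaster. All four tins were present, and each was pressed in order, 1 to 4, then set down in its own pocket. Each press read 27–31 N at the wrist, with the tool height matching a fully lowered pad, and lasted over 1.2 s.

- **Last checks:** in the final pictures everything stands upright, the pad is up, and the bowl and cast tin look unmoved. The gripper is open well above the rack, with about 0 N on the wrist. Right after each release, the tin lids measured about 2 mm or less from the pocket centres. I did not measure the mug's offset on the coaster, only judged it from the picture.
- **What went wrong:** my first grasp of tin 1 closed above its lid. The fingertips sat roughly 3 cm further back than I had assumed, and the lid was touched with about 5 N. The tin did not move, and I regrasped it lower. My last sideways move was refused because I miscounted the numbers, so the arm stayed still above the rack.
- **Disagreements:** the top and wrist cameras differed by about 2–3 mm. I corrected for this when placing each tin.

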